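# Put the small planes back in their shadow-foam tray

### The arm

A 6-joint arm with a two-finger parallel gripper is mounted at the origin on the work surface. World frame = base frame: x ahead of the robot, y to its left, z up, the work surface at z = 0. Lengths are in m, angles in rad, forces in N, time in s.
With the tool pointing down it reaches from about 0.375 to 0.9 m from the base axis. Payload 3.1 kg.
Tool frame: the origin (TCP) lies midway between the tips of the shut fingers; the grasp point (between the pads) lies 19 mm behind it; x points along the fingers, y is the direction in which the jaws open and shut, and the axes are right-handed (so a half turn about x gives the same grasp; the last joint's range is limited). The gripper opens to 87 mm and grips with 3 to 60 N. Pads are 19 mm wide; open, the fingers measure 117 mm over their backs; the gripper's body (75 mm by 190 mm) begins 51 mm behind the grasp point.
Start: joints at [1.133, 0.527, 1.433, -0, 1.181, -0.178], TCP at [0.16, 0.604, 0.192] pointing down, gripper open.
Joint ranges: [-3.08, 3.08], [-0.75, 2.2], [0.22, 2.44], [-1.43, 4.57], [0, 2.65], [-2.85, 2.85]. Speed limits (rad/s): [2.79, 2.79, 3.14, 3.14, 3.14, 3.14].

### API

Orientations are given as a unit quaternion [x, y, z, w].
In Python, from rig import get_obs, imaging, robot gives the robot as it stands.
- The arm moves only by the shell command python3 -m inch 'ROWS' [FORCE]. ROWS is JSON, a list of rows, each a list of 3 entries, a list of its own where there are three numbers: the finger opening in mm, from 0 to 87, then the shift along the tool's x, y, z in mm, then the turn, a rotation vector about the tool's x, y, z in degrees. In form: [[grip, [dx, dy, dz], [wx, wy, wz]], ...]. A call has 1 to 12 rows; each row shifts and turns the pose as measured when the row begins, along the tool's axes as they then stand; what a row does not reach is not made up. A row lasts 1/8 s, in which the tool goes at most 62.5 mm and 10.7 degrees, less where a joint would pass 70% of its speed; a pose out of reach is approached as far as the arm can. A call with a gripper value outside its range is refused whole. The fingers move at their own pace and stop on an object; FORCE is the grip in N (left out, the last holds). Time passes only in rows, so rows that do not move let the fingers close. It gives the time, the measured TCP pose, the force and the opening at its end, in the units of the state.
- get_obs(): the state, without advancing time (a new reading comes with each control period).
- imaging.camera(name): name is "side" or "top" or "wrist"; returns the picture (480x640x3 uint8, red, green, blue); there is no depth.
- imaging.camera_params(name): a dict with "camera_matrix" (3x3 intrinsics, pixels), "k1" (the pictures are not rectified: a ray, as slopes to the right and down, at radius r is drawn at 1 + k1 r^2 times it, then the intrinsics apply), "xyz" and "rotation" of the camera in the world. Camera axes: x right, y down, z forward; pixel columns grow to the right and rows downward; lengths in m; the calibration is good to about 2 mm. A picture is of the moment at which its call begins: read the wrist's pose just before it. camera_params takes no time and is no camera call; for the wrist camera it gives the pose at the moment of the call.
- robot.hand_in(): hands the job in, once; it reports no verdict.
Trained networks look in the newest picture that a camera, given by its name, has taken for a name from the list of things; names that differ only in an ending like _2 or _b are one class to them, and where a whole thing is asked for, a point or a joint stands for the part that bears it (a point fixed in the world has none). Each returns a list of dicts, best first, with "confidence" (0 to 1); they miss things now and then, are a little off and sometimes report something else, mostly with a low value. They report only what shows in the picture. A call takes as long as a camera call. They do not tell look-alikes from the thing itself.
- imaging.cut_out(camera, target): "pixels" (480x640 bool, what is visible of it) and "box" ([centre column, centre row, width, height] in pixels, round what is visible of it).
- imaging.tip_of(camera, target): "pixel" ([column, row] in pixels: a listed point, or the origin of a listed thing).
The state is a dict: "time": time; "q": joint angles; "joint_velocities": joint speeds; "joint_torque": joint torques, N m; "position": TCP position; "tool_rot": TCP orientation; "ft_force": force on the tool from outside, world axes, zero at the start; "moment": the same for the moment, N m; "grip_width": finger opening in m.
Only numpy, scipy, OpenCV 4.12 (cv2) and the standard library are available. Lean on these libraries where they do the work, as an engineer would, in place of code of your own. Each camera call takes 0.05 s, during which the arm holds its last target. There are 200 camera calls.

### The job

Tidy the bench: put the four small planes back in the foam tray, each standing on its sole, fully down in the recess that is cut to its own size and lying along it. Set them down gently, do not drop them, and do not move the cork sanding block or the walnut offcut that lie among them.

Things in the scene. Friction and masses are not known exactly. Their poses are not given: they have to be found in the camera images.
- block_plane_centre (a point): block plane: dark grey iron body, brass lever cap, dark wooden front knob; 155 mm long, 48 mm wide, 54 mm high, about 0.6 kg, standing on its sole. Its sides are flat and 39 mm high over the middle 66 mm of its length: grip across y there. This point is 26 mm above the sole: origin at the middle of its length and width, about half-way up; x runs along its length, y across it, z up
- shoulder_plane_centre (a point): shoulder plane: long narrow bright-steel body with dark wooden inlay and wooden rear grip; 150 mm long, 22 mm wide, 51 mm high, about 0.65 kg, standing on its sole. Its sides are flat and 44 mm high in the middle: grip across y. This point is 25 mm above the sole: origin at the middle of its length and width, about half-way up; x runs along its length, y across it, z up
- bullnose_plane_centre (a point): bullnose plane: blue painted body with a steel cap; 100 mm long, 28 mm wide, 48 mm high, about 0.35 kg, standing on its sole. Its sides are flat and 36 mm high: grip across y. This point is 22 mm above the sole: origin at the middle of its length and width, about half-way up; x runs along its length, y across it, z up
- finger_plane_centre (a point): finger plane: the smallest, brass, with round ends and a dark wedge; 75 mm long, 26 mm wide, 49 mm high, about 0.2 kg, standing on its sole. Its sides are flat and 30 mm high over the middle 49 mm: grip across y. This point is 22 mm above the sole: origin at the middle of its length and width, about half-way up; x runs along its length, y across it, z up
- block_recess (a point): recess for the block plane, the widest, 173 x 66 mm, in a 190 x 88 mm black foam module; its floor is yellow, the rest black; origin at the centre of the recess floor; x along the recess's length, y across it, z up; foam 12 mm deep around it. A black 60 mm wide channel at floor level crosses the module along y at mid-length: room for fingers beside the tool
- shoulder_recess (a point): recess for the shoulder plane: long and narrow, 168 mm by 40 mm; origin at the centre of the recess floor; x along the recess's length, y across it, z up; module, depth and finger channel as for block_recess
- bullnose_recess (a point): recess for the bullnose plane: 118 mm by 46 mm with square corners; origin at the centre of the recess floor; x along the recess's length, y across it, z up; module, depth and finger channel as for block_recess
- finger_recess (a point): recess for the finger plane: the shortest, 93 mm by 44 mm, with cut-off corners; origin at the centre of the recess floor; x along the recess's length, y across it, z up; module, depth and finger channel as for block_recess. The four modules lie side by side, 90 mm apart, in any order, in a plywood tray with a 20 mm rim; yellow floor 21 mm above the bench
- sanding_block_centre (a point): cork sanding block with reddish abrasive paper, 105 x 62 x 33 mm, lying among the planes; not to be moved; origin at its middle, half-way up, x along its length
- offcut_centre (a point): stepped dark walnut offcut, 115 x 42 x 36 mm, lying among the planes; not to be moved; origin near its middle, half-way up, x along its length
Mind the look-alikes: they are no part of the job. Leave any pink look-alike of the part that bears finger_plane_centre alone.

How it is judged:
At the end, for the whole second after the job is handed in: Each of the four planes stands upright (tilt under 0.12 rad) in its own recess: its centre within 14 mm horizontally of the recess's centre, its sole within 5 mm of the yellow floor, its length within 0.35 rad of the recess's (either way round), released and at rest (horizontal distance between block_plane_centre and block_recess below 0.014 m and z of block_plane_centre in the frame of block_recess below 0.031 m and angle between each of block_plane_centre, shoulder_plane_centre, bullnose_plane_centre, finger_plane_centre's own z axis and vertical below 0.12 rad and angle between the x axis of block_plane_centre and the x axis of block_recess, either way round below 0.35 rad and linear speed of each of block_plane, shoulder_plane, bullnose_plane, finger_plane below 0.02 m/s and horizontal distance between shoulder_plane_centre and shoulder_recess below 0.014 m and z of shoulder_plane_centre in the frame of shoulder_recess below 0.03 m and angle between the x axis of shoulder_plane_centre and the x axis of shoulder_recess, either way round below 0.35 rad and horizontal distance between bullnose_plane_centre and bullnose_recess below 0.014 m and z of bullnose_plane_centre in the frame of bullnose_recess below 0.027 m and angle between the x axis of bullnose_plane_centre and the x axis of bullnose_recess, either way round below 0.35 rad and horizontal distance between finger_plane_centre and finger_recess below 0.014 m and z of finger_plane_centre in the frame of finger_recess below 0.027 m and angle between the x axis of finger_plane_centre and the x axis of finger_recess, either way round below 0.35 rad); the robot touches nothing.
It fails at once if a plane is dropped or thrown (moves faster than 0.7 m/s while the fingers do not hold it: a fall of about 25 mm) ((linear speed of block_plane above 0.7 m/s and contact force between the fingers and block_plane below 0.05 N) or (linear speed of shoulder_plane above 0.7 m/s and contact force between the fingers and shoulder_plane below 0.05 N) or (linear speed of bullnose_plane above 0.7 m/s and contact force between the fingers and bullnose_plane below 0.05 N) or (linear speed of finger_plane above 0.7 m/s and contact force between the fingers and finger_plane below 0.05 N)).
It fails at once if the sanding block is moved more than 30 mm (distance of sanding_block_centre from where it was at the start of the episode above 0.03 m).
It fails at once if the offcut is moved more than 30 mm (distance of offcut_centre from where it was at the start of the episode above 0.03 m).
It also fails if it takes over 112 s, if anything falls off the work surface, if the arm or the gripper's body presses on something with over 40 N, if the wrist force passes 120 N, or if a joint passes its speed limit or range.

## Working session

There is one attempt and no reset: what is moved stays moved. The work goes in short steps, Python scripts to look and compute and a shell command to move; the robot and the scene stay as the last step left them, time stands still between calls to the robot, and variables do not carry over. Pictures are saved under pics/ and viewed, about 12 in all and at most 16, crops included, and the job is handed in when it is done.

```bash
mkdir -p pics; ls; python3 - <<'E'
from rig import get_obs, imaging, robot
import cv2
o=get_obs();print(o['time'],o['position'],o['tool_rot'],o['grip_width'])
for c in ['top','side']:
    im=imaging.camera(c);cv2.imwrite(f'pics/{c}0.png',im[:,:,::-1])
    p=imaging.camera_params(c);print(c,p)
E
```

```text
pics
0.0 [0.15957175 0.60347307 0.1908716 ] [ 0.09051799  0.7014189  -0.09195518  0.70097237] 0.08727761002771903
top {'camera_matrix': array([[532.96026276,   0.        , 319.83341154],
       [  0.        , 532.96026276, 250.34434607],
       [  0.        ,   0.        ,   1.        ]]), 'k1': -0.13711089625287848, 'xyz': array([0.29556501, 0.01149128, 1.07277586]), 'rotation': array([ 0.70608578, -0.70293994,  0.05405278, -0.06630695])}
side {'camera_matrix': array([[458.29517746,   0.        , 320.54920094],
       [  0.        , 458.29517746, 240.68150405],
       [  0.        ,   0.        ,   1.        ]]), 'k1': -0.07070804836118494, 'xyz': array([0.45937376, 0.84056501, 0.5900454 ]), 'rotation': array([-0.00943431,  0.87941763, -0.47590874,  0.0068191 ])}
```

View pics/top0.png

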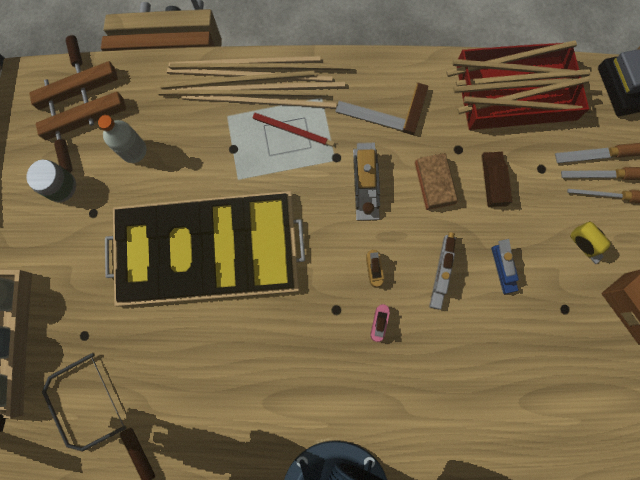

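View pics/side0.png

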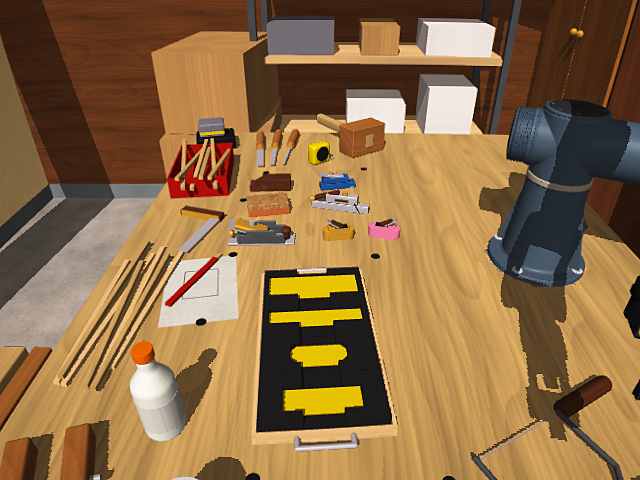

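Top view, arm base at the bottom, +y to the left. Finger-plane candidates are the brass one at (376,268), which I choose, and the pink look-alike at (381,322), which I leave alone. The others are the block plane (367,182), shoulder plane (444,270), bullnose plane (507,266), cork (435,181) and offcut (497,179). Recesses from left to right: bullnose (138,253), finger (180,250), shoulder (224,246), block (269,243). The side view shows the same order.

```bash
cat > h.py <<'E'
import numpy as np, cv2
from scipy.spatial.transform import Rotation as R
from scipy.optimize import minimize
from rig import get_obs, imaging, robot
def rays(p,uv):
    K=p['camera_matrix'];k=p['k1']
    d=(np.atleast_2d(uv).astype(float)-[K[0,2],K[1,2]])/[K[0,0],K[1,1]]
    s=cv2.undistortPoints(d.reshape(-1,1,2),np.eye(3),np.array([k,0,0,0.])).reshape(-1,2)
    return R.from_quat(p['rotation']).apply(np.c_[s,np.ones(len(s))])
def to_z(p,uv,z):
    d=rays(p,uv);return p['xyz']+d*((z-p['xyz'][2])/d[:,2])[:,None]
def proj(p,X):
    rv=R.from_quat(p['rotation']).inv()
    return cv2.projectPoints(np.float64(X).reshape(-1,1,3),rv.as_rotvec(),-rv.apply(p['xyz']),p['camera_matrix'],np.array([p['k1'],0,0,0.]))[0].reshape(-1,2)
P={'block_plane':(155,48,54,26),'shoulder_plane':(150,22,51,25),'bullnose_plane':(100,28,48,22),'finger_plane':(75,26,49,22)}
def yaw_fit(p,mask,z0,dims,x0):
    """fit upright box silhouette (x,y,yaw) to a mask"""
    l,w,h=np.array(dims[:3])/1000
    B=np.array([[a*l/2,b*w/2,c*h] for a in(-1,1) for b in(-1,1) for c in(0,1)])
    def cost(v):
        X=R.from_euler('z',v[2]).apply(B)+[v[0],v[1],z0]
        m=np.zeros((480*4,640*4),np.uint8)
        cv2.fillConvexPoly(m,cv2.convexHull((proj(p,X)*4+2).astype(np.int32)),1)
        return 1-(m&M).sum()/max(1,(m|M).sum())
    M=cv2.resize(mask.astype(np.uint8),(2560,1920),interpolation=cv2.INTER_NEAREST)
    s=np.array([x0+np.r_[0,0,0]]+[x0+d for d in np.diag([.012,.012,.15])])
    r=minimize(cost,x0,method='Nelder-Mead',options=dict(initial_simplex=s,maxiter=90,xatol=2e-4,fatol=1e-4))
    return r.x,1-r.fun
E
python3 - <<'E'
from h import *
ims={c:imaging.camera(c) for c in('top','side')}
pp={c:imaging.camera_params(c) for c in ims}
for n,d in P.items():
    for c in ims:
        for t in imaging.tip_of(c,n+'_centre')[:2]:
            print(n,c,np.round(t['pixel'],1),round(t['confidence'],2),to_z(pp[c],t['pixel'],d[3]/1000).round(4)[0])
    for k in imaging.cut_out('top',n+'_centre')[:2]:
        m=k['pixels'];ys,xs=np.nonzero(m);x=to_z(pp['top'],[xs.mean(),ys.mean()],.02)[0]
        print('  mask',k['box'],round(k['confidence'],2),m.sum(),[np.round(v,4) for v in yaw_fit(pp['top'],m,0,d,np.r_[x[:2],0.05])])
for n in('sanding_block','offcut'):
    for t in imaging.tip_of('top',n+'_centre')[:1]: print(n,to_z(pp['top'],t['pixel'],.017).round(3))
for c in ims:
    h=cv2.cvtColor(ims[c],cv2.COLOR_RGB2HSV)
    m=cv2.inRange(h,(22,150,90),(35,255,255))
    nn,l,st,ce=cv2.connectedComponentsWithStats(m)
    for i in range(1,nn):
        if st[i,4]>250:
            ct=cv2.findContours((l==i).astype(np.uint8),0,2)[0][0].reshape(-1,2)
            w=to_z(pp[c],ct,.021)[:,:2]*1000
            r=cv2.minAreaRect(w.astype(np.float32));print(c,ce[i].round(),np.round(r[0],1),np.round(r[1]),round(r[2],1))
for n in('block','shoulder','bullnose','finger'):
    for c in ims:
        for t in imaging.tip_of(c,n+'_recess')[:2]: print(n,c,np.round(t['pixel']),round(t['confidence'],2),to_z(pp[c],t['pixel'],.021).round(4)[0])
E
```

```text
block_plane top [363.3 178.1] 0.92 [ 0.6259 -0.0578  0.026 ]
block_plane side [262.4 229.5] 0.61 [ 0.6183 -0.0679  0.026 ]
  mask [366.5, 182.2, 27.3, 78.9] 0.8 1836 [array([ 0.6185, -0.0629,  0.0268]), np.float64(0.8898)]
shoulder_plane top [445.8 275. ] 0.89 [ 0.4269 -0.2204  0.025 ]
  mask [442.2, 273.1, 24.1, 68.6] 0.8 940 [array([ 0.4325, -0.2151, -0.2369]), np.float64(0.7683)]
bullnose_plane top [505.6 267.3] 0.93 [ 0.4429 -0.3439  0.022 ]
bullnose_plane side [335.3 178. ] 0.69 [ 0.4464 -0.3584  0.022 ]
  mask [506.5, 269.2, 24.8, 58.8] 0.66 952 [array([ 0.4425, -0.343 ,  0.1379]), np.float64(0.8205)]
finger_plane top [375.3 268.9] 0.82 [ 0.4393 -0.0802  0.022 ]
finger_plane top [382.5 321.1] 0.63 [ 0.336  -0.0934  0.022 ]
finger_plane side [335.6 226.5] 0.78 [ 0.4468 -0.091   0.022 ]
finger_plane side [386.4 228.6] 0.56 [ 0.3268 -0.0837  0.022 ]
  mask [374.9, 267.9, 15.8, 36.5] 0.68 470 [array([ 0.4374, -0.0771,  0.096 ]), np.float64(0.7447)]
  mask [380.6, 321.9, 21.5, 36.7] 0.67 470 [array([ 0.3348, -0.0874, -0.2226]), np.float64(0.7645)]
sanding_block [[ 0.628 -0.207  0.01
[... 328 characters left out ...]
.] [492.6 134.5] [173.  68.] 5.2
side [315. 316.] [484.6 224.5] [168.  41.] 5.2
side [319. 355.] [476.  314.5] [92. 47.] 5.1
side [322. 400.] [468.  404.4] [118.  48.] 5.2
block top [269. 242.] 0.79 [0.4927 0.1324 0.021 ]
block side [312. 288.] 0.75 [0.4945 0.1386 0.021 ]
shoulder top [224. 244.] 0.71 [0.4898 0.2251 0.021 ]
shoulder side [315. 319.] 0.69 [0.4856 0.2281 0.021 ]
shoulder side [319. 356.] 0.17 [0.4762 0.3163 0.021 ]
bullnose top [135. 250.] 0.94 [0.4751 0.4086 0.021 ]
bullnose side [321. 397.] 0.74 [0.4705 0.3989 0.021 ]
bullnose side [268. 202.] 0.65 [ 0.6215 -0.213   0.021 ]
finger top [182. 249.] 0.79 [0.4783 0.3102 0.021 ]
finger side [318. 355.] 0.78 [0.4776 0.315  0.021 ]
```

```bash
cat > go.py <<'E'
import sys; from h import *
def go(x,y,z,yaw,n=None):
    """tool y towards world direction yaw+90deg (or opposite); prints total tool-frame shift mm and turn deg"""
    o=get_obs();T=R.from_quat(o['tool_rot']);M=T.as_matrix()
    c=[]
    for s in(1,-1):
        ty=np.array([-np.sin(yaw),np.cos(yaw),0])*s;tx=np.array([0,0,-1.]);G=np.c_[tx,ty,np.cross(tx,ty)]
        c.append((T.inv()*R.from_matrix(G)).as_rotvec(degrees=True))
    c.sort(key=np.linalg.norm)
    d=T.inv().apply(np.array([x,y,z])-o['position'])*1000
    print('t %.2f'%o['time'],'pos',o['position'].round(4),'tooly',M[:,1].round(3),'q6 %.2f'%o['q'][5],'w %.1f'%(o['grip_width']*1000))
    print('shift',d.round(1),'turn',c[0].round(1),'alt turn',c[1].round(0))
if __name__=='__main__': go(*map(float,sys.argv[1:5]))
E
python3 go.py 0.44 -0.08 0.2 0.1; python3 -c "
from h import *
p=imaging.camera_params('wrist');o=get_obs();print(p,R.from_quat(o['tool_rot']).inv().apply(p['xyz']-o['position']));print(R.from_quat(o['tool_rot']).as_matrix().round(3))"
```

```text
t 1.30 pos [0.1599 0.6042 0.1918] tooly [ 0.256  0.967 -0.   ] q6 -0.18 w 87.4
shift [  -8.2 -589.7  445.9] turn [-20.6  -0.    0. ] alt turn [159.   0.   0.]
{'camera_matrix': array([[376.65386715,   0.        , 318.49513583],
       [  0.        , 376.65386715, 239.16646299],
       [  0.        ,   0.        ,   1.        ]]), 'k1': -0.051451177402422194, 'xyz': array([0.0812441 , 0.62458037, 0.38442261]), 'rotation': array([0.78382942, 0.60308861, 0.09074627, 0.11687892])} [-0.19260006 -0.00041831 -0.08124957]
[[-0.     0.256  0.967]
 [-0.     0.967 -0.256]
 [-1.    -0.    -0.   ]]
```

```bash
python3 -m inch '[[87,[0,0,50],[-10,0,0]],[87,[0,0,55],[-10,0,0]],[87,[0,-20,50],[0,0,0]],[87,[0,-60,30],[0,0,0]],[87,[0,-60,20],[0,0,0]],[87,[0,-60,0],[0,0,0]],[87,[0,-60,0],[0,0,0]],[87,[0,-60,0],[0,0,0]],[87,[0,-60,0],[0,0,0]],[87,[0,-60,0],[0,0,0]]]' 20; python3 go.py 0.44 -0.08 0.2 0.1
```

```text
time: 2.55
position: [0.4164, 0.1583, 0.1911]
tool_rot: [-0.038, 0.702, 0.041, 0.71]
ft_force: [1.5, 0.1, -0.4]
grip_width: 0.0872
t 2.55 pos [0.4164 0.1583 0.1911] tooly [-0.111  0.994  0.005] q6 -1.58 w 87.2
shift [ -10.  -239.4   -2.9] turn [ 0.7  0.6 -0.3] alt turn [-179.    0.    1.]
```

```bash
python3 -m inch '[[87,[0,-60,0],[0,0,0]],[87,[0,-60,0],[0,0,0]],[87,[-5,-60,0],[0,0,0]],[87,[-5,-60,0],[0,0,0]],[87,[0,0,0],[0,0,0]]]'; python3 go.py 0.44 -0.08 0.2 0.1;  python3 - <<'E'
from h import *
print(get_obs()['q'].round(2))
p=imaging.camera_params('wrist');im=imaging.camera('wrist');cv2.imwrite('pics/w1.png',im[:,:,::-1])
for n in('finger_plane','shoulder_plane'):
    d=P[n]
    for t in imaging.tip_of('wrist',n+'_centre')[:2]: print(n,t['pixel'],t['confidence'],to_z(p,t['pixel'],d[3]/1000).round(4))
    for k in imaging.cut_out('wrist',n+'_centre')[:2]:
        m=k['pixels'];ys,xs=np.nonzero(m);x=to_z(p,[xs.mean(),ys.mean()],.02)[0]
        print('  mask',k['box'],round(k['confidence'],2),m.sum(),[np.round(v,4) for v in yaw_fit(p,m,0,d,np.r_[x[:2],0.05])])
E
```

```text
time: 3.18
position: [0.446, -0.0931, 0.2024]
tool_rot: [-0.036, 0.699, 0.038, 0.713]
ft_force: [0.1, 0.9, 1.0]
grip_width: 0.0868
t 3.17 pos [ 0.446  -0.0931  0.2024] tooly [-0.104  0.995  0.001] q6 -2.14 w 86.8
shift [ 2.4 13.7 -4.6] turn [ 0.3  1.1 -0. ] alt turn [-180.    0.    2.]
[-0.46  0.28  1.84  0.01  1.01 -2.14]
finger_plane [336.2, 85.1] 0.92 [[ 0.332  -0.0882  0.022 ]]
finger_plane [333.8, 204.1] 0.6 [[ 0.4438 -0.0774  0.022 ]]
  mask [333.4, 200.7, 26.4, 74.8] 0.89 1857 [array([ 0.4398, -0.0776,  0.1453]), np.float64(0.7892)]
  mask [338.4, 88.0, 47.8, 81.3] 0.69 2202 [array([ 0.3381, -0.0872, -0.2113]), np.float64(0.7849)]
shoulder_plane [198.0, 180.8] 0.62 [[ 0.4335 -0.2134  0.025 ]]
  mask [202.0, 180.1, 59.4, 150.7] 0.86 4423 [array([ 0.4354, -0.2126, -0.2617]), np.float64(0.7968)]
```

View pics/w1.png

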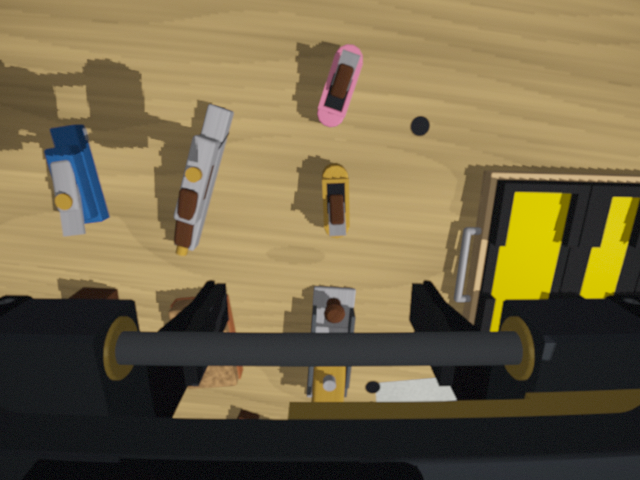

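```bash
python3 -m inch '[[87,[40,15.5,-3],[0.8,1,0]],[87,[50,0,0],[0,0,0]],[87,[45,0,0],[0,0,0]],[87,[0,0,0],[0,0,0]]]';python3 go.py 0.442 -0.0775 0.007 0.12
```

```text
time: 3.92
position: [0.4408, -0.0646, 0.065]
tool_rot: [-0.038, 0.706, 0.04, 0.706]
ft_force: [-0.5, 0.5, 0.5]
grip_width: 0.0868
t 3.92 pos [ 0.4408 -0.0646  0.065 ] tooly [-0.111  0.994  0.003] q6 -2.09 w 86.8
shift [ 57.9 -13.1  -0.3] turn [-0.5  0.1 -0.2] alt turn [179.  -0.  -0.]
```

```bash
python3 -m inch '[[60,[25,-13,0],[0,0,0]],[60,[22,0,0],[0,0,0]],[60,[0,0,0],[0,0,0]],[60,[0,0,0],[0,0,0]]]';python3 go.py 0.442 -0.0775 0.007 0.12
```

```text
time: 4.42
position: [0.4471, -0.0758, 0.023]
tool_rot: [-0.043, 0.702, 0.041, 0.709]
ft_force: [-0.1, -0.1, 0.5]
grip_width: 0.0616
t 4.42 pos [ 0.4471 -0.0758  0.023 ] tooly [-0.119  0.993 -0.002] q6 -2.11 w 61.6
shift [15.9 -1.1 -5.4] turn [-0.1  0.6  0.1] alt turn [180.   0.  -1.]
```

```bash
python3 -m inch '[[60,[8,-1,-4],[0,0.5,0]],[60,[7,0,0],[0,0,0]],[60,[0,0,0],[0,0,0]]]' 25;python3 go.py 0.442 -0.0775 0.007 0.12
```

```text
time: 4.8
position: [0.4447, -0.0776, 0.0095]
tool_rot: [-0.044, 0.704, 0.041, 0.708]
ft_force: [0.5, 0.5, 0.3]
grip_width: 0.0601
t 4.80 pos [ 0.4447 -0.0776  0.0095] tooly [-0.12   0.993 -0.005] q6 -2.11 w 60.1
shift [ 2.5  0.4 -2.7] turn [-0.   0.3  0.3] alt turn [180.   0.  -0.]
```

```bash
python3 -m inch '[[20,[2,0,-2],[0,0,0]],[20,[0,0,0],[0,0,0]],[20,[0,0,0],[0,0,0]],[20,[0,0,0],[0,0,0]],[20,[-15,0,0],[0,0,0]],[20,[-40,0,0],[0,0,0]],[20,[-50,0,0],[0,0,0]],[20,[0,0,0],[0,0,0]]]' 30;python3 go.py 0.4765 0.314 0.14 0.09; python3 -c "
from h import *
cv2.imwrite('pics/w2.png',imaging.camera('wrist')[:,:,::-1])"
```

```text
time: 5.8
position: [0.4419, -0.0776, 0.1146]
tool_rot: [-0.044, 0.704, 0.041, 0.707]
ft_force: [0.5, 0.4, -0.6]
grip_width: 0.0202
t 5.80 pos [ 0.4419 -0.0776  0.1146] tooly [-0.119  0.993 -0.004] q6 -2.11 w 20.2
shift [-26.6 384.6  81. ] turn [1.7 0.2 0.2] alt turn [-178.   -0.    0.]
```

View pics/w2.png

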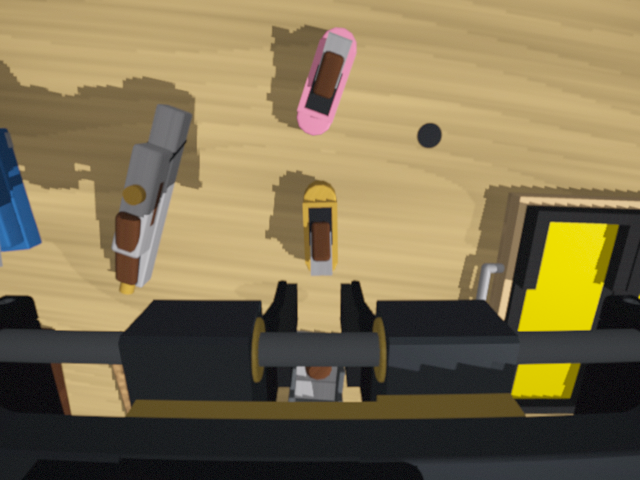

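```bash
python3 - <<'E'
from h import *
o=get_obs();p=imaging.camera_params('wrist')
T=R.from_quat(o['tool_rot'])
print(proj(p,[o['position']]),proj(p,[o['position']*[1,1,0]+[0,0,.022]]),proj(p,[o['position']+T.apply([0,.01,0]),o['position']+T.apply([0,-.01,0])]))
print(R.from_quat(p['rotation']).as_matrix().round(3))
print(to_z(p,[320,228],.022),to_z(p,[[320,185],[320,275]],.03))
E
```

```text
[[318.35983137 277.78895621]] [[318.50192803 232.29186692]] [[336.45764927 277.77292908]
 [300.26030121 277.79579089]]
[[-0.119  0.949  0.291]
 [ 0.993  0.114  0.034]
 [-0.001  0.293 -0.956]]
[[ 0.4368832  -0.07626849  0.022     ]] [[ 0.40221738 -0.08047768  0.03      ]
 [ 0.47286007 -0.07194671  0.03      ]]
```

The plane is untouched. The fingers are slow, about 50 mm/s, so I lifted before they had closed. I'll retry with a longer close.

```bash
python3 -m inch '[[45,[20,0,0],[0,0,0]],[45,[0,0,0],[0,0,0]],[45,[0,0,0],[0,0,0]],[45,[30,0,0],[0,0,0]],[45,[27,0,0],[0,0,0]],[45,[14,0,0],[0,0,0]],[45,[14,0,0],[0,0,0]],[45,[0,0,0],[0,0,0]]]' 30;python3 go.py 0.439 -0.0770 0.007 0.12
```

```text
time: 6.85
position: [0.4393, -0.0767, 0.0033]
tool_rot: [-0.042, 0.707, 0.042, 0.705]
ft_force: [0.4, 0.6, 0.1]
grip_width: 0.0453
t 6.85 pos [ 0.4393 -0.0767  0.0033] tooly [-0.119  0.993  0.   ] q6 -2.11 w 45.3
shift [-3.7 -0.2 -0.3] turn [-0.1 -0.2 -0. ] alt turn [180.  -0.   0.]
```

```bash
python3 -m inch '[[15,[-3,0,0],[0,0,0]],[15,[0,0,0],[0,0,0]],[15,[0,0,0],[0,0,0]],[15,[0,0,0],[0,0,0]],[15,[0,0,0],[0,0,0]],[15,[0,0,0],[0,0,0]]]' 30;python3 go.py 0.4765 0.314 0.14 0.09
```

```text
time: 7.6
position: [0.4406, -0.0772, 0.0085]
tool_rot: [-0.043, 0.706, 0.042, 0.706]
ft_force: [0.1, -0.1, 0.0]
grip_width: 0.0151
t 7.60 pos [ 0.4406 -0.0772  0.0085] tooly [-0.119  0.993 -0.002] q6 -2.11 w 15.1
shift [-132.2  383.9   82.2] turn [ 1.7 -0.   0.1] alt turn [-178.   -0.   -0.]
```

```bash
python3 -c "
from h import *
a=imaging.camera('wrist')[:,:,::-1];b=imaging.camera('side')[150:280,220:440,::-1]
b=cv2.resize(b,(640,378))
cv2.imwrite('pics/w3.png',cv2.resize(np.vstack([a[100:480],b]),(500,592)))"
```

```text
(no output)
```

View pics/w3.png

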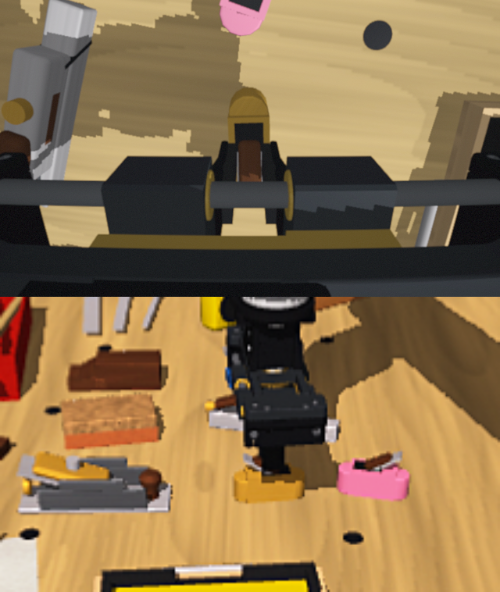

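```bash
python3 -m inch '[[15,[-12,0,0],[0,0,0]],[15,[0,0,0],[0,0,0]]]' 30;python3 go.py 0.4765 0.314 0.14 0.09; python3 -c "
from h import *
o=get_obs();p=imaging.camera_params('side');uv=proj(p,[o['position']])[0];print(uv)
a=imaging.camera('side')[150:280,250:470]
for t in imaging.tip_of('side','finger_plane_centre'):print(t)
for i in(0,25):
  q=proj(p,[o['position']+[0,0,i/1000]])[0]-[250,150]; cv2.circle(a,tuple(int(v) for v in q),1,(255,0,255),-1)
cv2.imwrite('pics/s4.png',cv2.resize(a,(770,455),interpolation=cv2.INTER_CUBIC)[:,:,::-1])"
```

```text
time: 7.95
position: [0.4405, -0.0772, 0.0212]
tool_rot: [-0.043, 0.706, 0.042, 0.706]
ft_force: [-0.9, 0.3, -0.3]
grip_width: 0.015
t 7.95 pos [ 0.4405 -0.0772  0.0212] tooly [-0.119  0.993 -0.002] q6 -2.11 w 15.0
shift [-119.5  383.9   82.2] turn [ 1.7 -0.   0.1] alt turn [-178.   -0.   -0.]
[338.27443983 229.88004211]
```

View pics/s4.png

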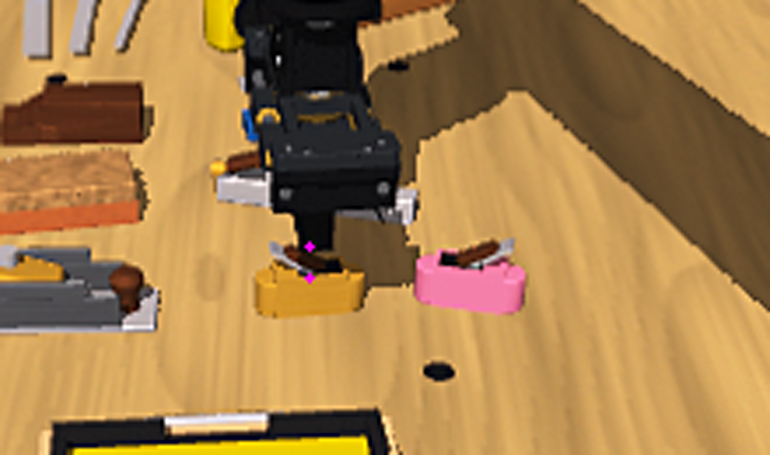

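Both views suggest the fingertips sit about 25–30 mm higher than the reported TCP: the fingers end above the brass body and close to 15 mm with nothing in the way. I'll raise the tool and measure this.

```bash
python3 -m inch '[[45,[0,0,0],[0,0,0]],[45,[0,0,0],[0,0,0]],[45,[0,0,0],[0,0,0]],[45,[0,0,0],[0,0,0]],[45,[0,0,0],[0,0,0]],[45,[-50,0,0],[0,0,0]],[45,[-50,0,0],[0,0,0]],[45,[0,0,0],[0,0,0]]]' 30;python3 go.py 0.44 -0.077 0.14 0.09; python3 -c "
from h import *
o=get_obs();T=R.from_quat(o['tool_rot'])
out=[]
for c in('side','wrist'):
  p=imaging.camera_params(c);a=imaging.camera(c)
  X=[o['position']+T.apply([-i/1000,j/1000,0]) for i in(0,19) for j in(-22,22)]
  uv=proj(p,X); c0=uv.mean(0).astype(int); s=10 if c=='side' else 5; W,H=400//s,550//s
  x,y=c0[0]-W//2,c0[1]-H//2
  b=cv2.resize(a[y:y+H,x:x+W],None,fx=s,fy=s,interpolation=cv2.INTER_CUBIC) if c=='side' else cv2.resize(a[c0[1]-55:c0[1]+55,c0[0]-40:c0[0]+40],(400,550),interpolation=cv2.INTER_CUBIC)
  if c=='wrist': x,y=c0[0]-40,c0[1]-55
  for k,q in enumerate(uv): cv2.circle(b,tuple(int(v) for v in ((q-[x,y]+.5)*s)),4,(255,0,255) if k<2 else (0,255,0),-1)
  out.append(b)
cv2.imwrite('pics/s5.png',np.hstack(out)[:,:,::-1])"
```

```text
time: 9.05
position: [0.4395, -0.0767, 0.1208]
tool_rot: [-0.041, 0.708, 0.043, 0.703]
ft_force: [0.2, 0.3, -1.1]
grip_width: 0.0452
t 9.05 pos [ 0.4395 -0.0767  0.1208] tooly [-0.119  0.993  0.002] q6 -2.11 w 45.2
shift [-19.2  -0.3   0.3] turn [ 1.7 -0.4 -0.1] alt turn [-178.    0.   -1.]
```

View pics/s5.png

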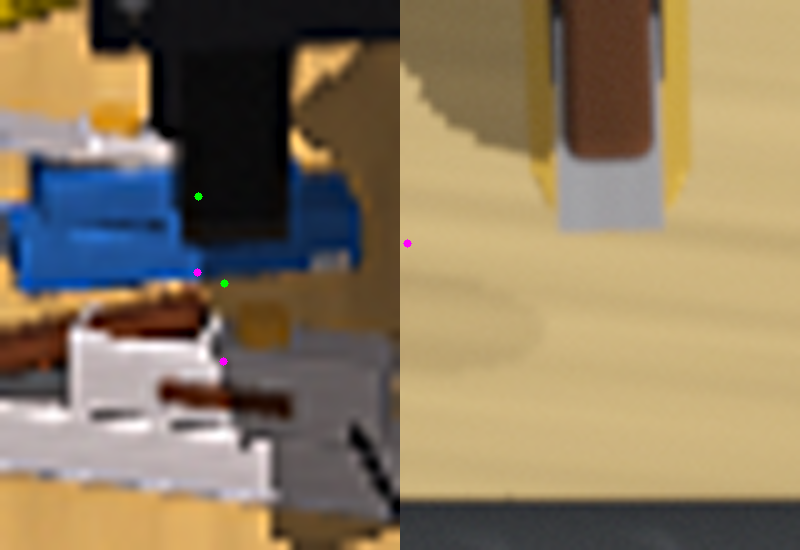

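The near fingertip ends about 29 mm above the reported TCP, and about 3 mm toward −x. That fits with the body not being gripped at a reported z of 3–8 mm. I'll treat the tip as TCP + 29 mm and descend in small steps while watching the force.

```bash
python3 -m inch '[[45,[50,0,2],[0,0,0]],[45,[45,0,0],[0,0,0]],[45,[12,0,0],[0,0,0]],[45,[8,0,0],[0,0,0]],[45,[5,0,0],[0,0,0]],[45,[5,0,0],[0,0,0]],[45,[0,0,0],[0,0,0]]]' 30;python3 go.py 0.442 -0.077 -0.02 0.12
```

```text
time: 10.02
position: [0.4371, -0.0748, -0.0114]
tool_rot: [-0.04, 0.711, 0.044, 0.701]
ft_force: [0.5, -0.7, 0.2]
grip_width: 0.045
t 10.03 pos [ 0.4371 -0.0748 -0.0114] tooly [-0.118  0.993  0.006] q6 -2.11 w 45.0
shift [ 8.5 -2.8  4.7] turn [-0.1 -0.8 -0.3] alt turn [180.  -1.   1.]
```

```bash
python3 -m inch '[[45,[4,-2,4],[0,0,0]],[45,[4,0,0],[0,0,0]],[45,[0,0,0],[0,0,0]],[15,[0,0,0],[0,0,0]],[15,[0,0,0],[0,0,0]],[15,[0,0,0],[0,0,0]],[15,[0,0,0],[0,0,0]],[15,[0,0,0],[0,0,0]],[15,[0,0,0],[0,0,0]]]' 30;python3 go.py 0.442 -0.077 -0.02 0.12
```

```text
time: 11.15
position: [0.4425, -0.0768, -0.0188]
tool_rot: [-0.041, 0.71, 0.043, 0.702]
ft_force: [0.2, -0.4, -0.8]
grip_width: 0.0257
t 11.15 pos [ 0.4425 -0.0768 -0.0188] tooly [-0.118  0.993  0.004] q6 -2.11 w 25.7
shift [ 1.2 -0.2 -0.5] turn [-0.1 -0.6 -0.3] alt turn [180.  -0.   1.]
```

```bash
python3 -m inch '[[15,[-15,0,0],[0,0,0]],[15,[-40,0,0],[0,0,0]],[15,[-45,0,0],[0,0,0]],[15,[-15,20,0],[0,0,0]],[15,[0,50,20],[0,0,0]],[15,[0,55,20],[0,0,0]],[15,[0,55,20],[0,0,0]],[15,[0,55,10],[0,0,0]],[15,[0,55,10],[-1.5,0,0]],[15,[0,50,0],[0,0,0]],[15,[0,40,0],[0,0,0]],[15,[0,0,0],[0,0,0]]]' 30;python3 go.py 0.4765 0.314 0.09 0.09; python3 - <<'E'
from h import *
o=get_obs();p=imaging.camera_params('wrist');a=imaging.camera('wrist');cv2.imwrite('pics/w6.png',a[:,:,::-1])
h=cv2.cvtColor(a,cv2.COLOR_RGB2HSV);m=cv2.inRange(h,(25,180,120),(35,255,255))
n,l,st,ce=cv2.connectedComponentsWithStats(m)
for i in range(1,n):
    if st[i,4]>250:
        ct=cv2.findContours((l==i).astype(np.uint8),0,2)[0][0].reshape(-1,2)
        r=cv2.minAreaRect((to_z(p,ct,.021)[:,:2]*1000).astype(np.float32));print(ce[i].round(),[np.round(v,1) for v in r])
for k in imaging.tip_of('wrist','finger_plane_centre')[:2]:print(k)
E
```

```text
time: 12.65
position: [0.4762, 0.3202, 0.0977]
tool_rot: [-0.049, 0.71, 0.052, 0.7]
ft_force: [0.3, -0.7, -2.2]
grip_width: 0.0258
t 12.65 pos [0.4762 0.3202 0.0977] tooly [-0.142  0.99   0.005] q6 -1.33 w 25.8
shift [ 7.6 -6.2 -0.5] turn [ 3.  -0.8 -0.3] alt turn [-177.    0.   -1.]
[ 71. 217.] [array([493.3, 137.3]), array([172.9,  67.2]), np.float64(5.0)]
[190. 208.] [array([470.6, 225.6]), array([138.5,  41.2]), np.float64(5.0)]
[433. 233.] [array([462.9, 405.5]), array([104.7,  47. ]), np.float64(5.1)]
[310. 209.] [array([472.5, 316. ]), array([81.6, 44.8]), np.float64(5.1)]
{'pixel': [315.8, 311.8], 'confidence': 0.7}
```

View pics/w6.png

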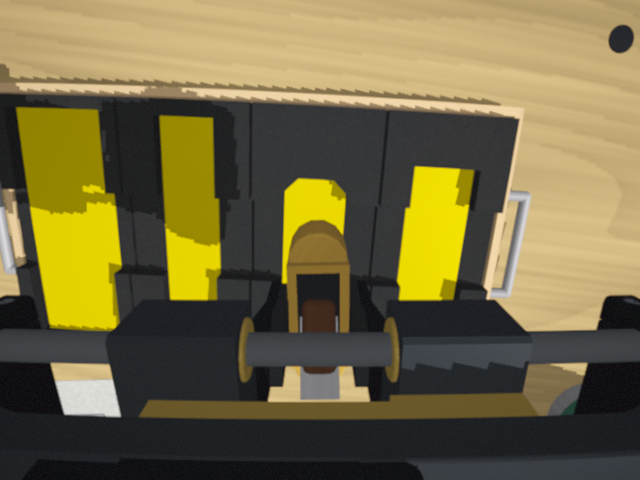

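```bash
python3 - <<'E'
from h import *
o=get_obs();p=imaging.camera_params('wrist');T=R.from_quat(o['tool_rot'])
for uv,z in (((315.8,311.8),.1385),((319,222),.1465),((319,398),.165)):
    print(T.inv().apply(to_z(p,uv,z)[0]-o['position'])*1000)
E
python3 go.py 0.4765 0.3155 0.06 0.09
```

```text
[-40.99139167  -1.15212389  -0.8306868 ]
[-48.30886517   0.25338989 -44.22364545]
[-67.87236841   0.2243256   23.65450846]
t 12.75 pos [0.4763 0.3175 0.0975] tooly [-0.139  0.99   0.004] q6 -1.33 w 25.8
shift [37.5 -2.1  0.5] turn [ 2.8 -0.9 -0.2] alt turn [-177.    0.   -1.]
```

```bash
python3 -m inch '[[15,[20,-2,2],[2.8,-0.5,0]],[15,[22,0,0],[0,0,0]],[15,[15,0,0],[0,0,0]],[15,[0,0,0],[0,0,0]]]' 30;python3 go.py 0.479 0.3155 0.003 0.09
```

```text
time: 13.25
position: [0.4785, 0.3103, 0.0387]
tool_rot: [-0.029, 0.71, 0.03, 0.703]
ft_force: [0.9, 0.8, -2.1]
grip_width: 0.0255
t 13.25 pos [0.4785 0.3103 0.0387] tooly [-0.083  0.997  0.001] q6 -1.28 w 25.5
shift [35.7  5.1  1.2] turn [-0.4 -0.5 -0.1] alt turn [180.  -0.   1.]
```

```bash
python3 -m inch '[[15,[8,4,1],[0,-0.5,0]],[15,[10,0,0],[0,0,0]],[15,[0,0,0],[0,0,0]]]' 30;python3 go.py 0.479 0.3155 0.003 0.09;  python3 - <<'E'
from h import *
a=imaging.camera('wrist');b=imaging.camera('side')
cv2.imwrite('pics/c7.png',np.vstack([cv2.resize(a[150:400,150:490],(500,368)),cv2.resize(b[320:400,260:380],(333,222),interpolation=cv2.INTER_CUBIC)[:, :].copy() if 0 else cv2.copyMakeBorder(cv2.resize(b[310:400,250:390],(350,225)),0,0,0,150,0)])[:,:,::-1])
E
```

```text
time: 13.62
position: [0.4805, 0.3144, 0.0207]
tool_rot: [-0.028, 0.706, 0.03, 0.707]
ft_force: [0.9, -0.6, -2.1]
grip_width: 0.0256
t 13.62 pos [0.4805 0.3144 0.0207] tooly [-0.082  0.997  0.002] q6 -1.27 w 25.6
shift [17.7  1.2 -1.4] turn [-0.4  0.1 -0.1] alt turn [180.  -0.  -0.]
```

View pics/c7.png

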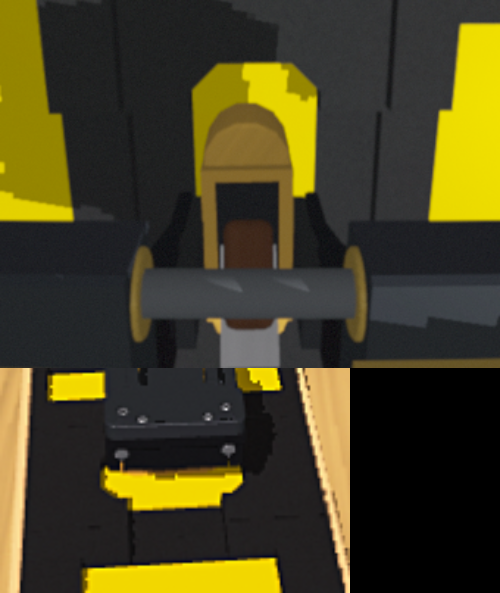

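```bash
python3 -m inch '[[15,[6,3,0],[0,0,0]],[15,[5,0,0],[0,0,0]],[15,[0,0,0],[0,0,0]]]' 30;python3 go.py 0.4805 0.3165 0.003 0.09
```

```text
time: 14.1
position: [0.4812, 0.3184, 0.0103]
tool_rot: [-0.028, 0.705, 0.03, 0.708]
ft_force: [-0.9, 1.0, -2.1]
grip_width: 0.0257
t 14.10 pos [0.4812 0.3184 0.0103] tooly [-0.083  0.997  0.003] q6 -1.26 w 25.7
shift [ 7.2 -1.8 -0.9] turn [-0.4  0.3 -0.1] alt turn [180.  -0.  -0.]
```

```bash
python3 -m inch '[[15,[3,0,0],[0,0,0]],[15,[2.5,0,0],[0,0,0]],[15,[1.5,0,0],[0,0,0]],[15,[0,0,0],[0,0,0]]]' 30;python3 go.py 0.4805 0.3165 0.003 0.09
```

```text
time: 14.6
position: [0.4814, 0.3184, 0.0029]
tool_rot: [-0.028, 0.705, 0.03, 0.708]
ft_force: [-0.4, -0.2, -1.5]
grip_width: 0.0254
t 14.60 pos [0.4814 0.3184 0.0029] tooly [-0.082  0.997  0.003] q6 -1.26 w 25.4
shift [-0.1 -1.8 -1.1] turn [-0.4  0.3 -0.2] alt turn [180.  -0.  -0.]
```

```bash
python3 -m inch '[[15,[1,0,0],[0,0,0]],[45,[0,0,0],[0,0,0]],[45,[0,0,0],[0,0,0]],[45,[0,0,0],[0,0,0]],[45,[0,0,0],[0,0,0]],[45,[-30,0,0],[0,0,0]],[87,[-50,0,0],[0,0,0]],[87,[-40,0,0],[0,0,0]],[87,[0,-50,0],[0,0,0]],[87,[0,-50,0],[0,0,0]],[87,[0,-50,0],[0,0,0]],[87,[0,-50,0],[0,0,0]]]' 30; python3 - <<'E'
from h import *
for c,z in(('top',.043),('side',.043)):
    p=imaging.camera_params(c);im=imaging.camera(c)
    for t in imaging.tip_of(c,'finger_plane_centre')[:2]:print(c,t['confidence'],to_z(p,t['pixel'],z).round(4))
    for k in imaging.cut_out(c,'finger_plane_centre')[:2]:
        m=k['pixels'];ys,xs=np.nonzero(m);x=to_z(p,[xs.mean(),ys.mean()],.043)[0];print(k['box'],x.round(3),[np.round(v,4) for v in yaw_fit(p,m,.021,P['finger_plane'],np.r_[x[:2],0.05])])
E
python3 go.py 0.619 -0.063 0.14 0.027
```

```text
time: 16.1
position: [0.5003, 0.1177, 0.1269]
tool_rot: [-0.031, 0.702, 0.034, 0.711]
ft_force: [0.4, -0.1, -0.7]
grip_width: 0.0863
top 0.88 [[ 0.3317 -0.0859  0.043 ]]
[378.7, 322.2, 22.2, 42.4] [ 0.333 -0.086  0.043] [array([ 0.3315, -0.0846, -0.244 ]), np.float64(0.7842)]
side 0.94 [[0.482  0.3186 0.043 ]]
side 0.89 [[ 0.3339 -0.0495  0.043 ]]
[385.4, 229.4, 30.1, 21.9] [ 0.337 -0.046  0.043] [array([ 0.3384, -0.0539, -0.1501]), np.float64(0.6582)]
t 16.40 pos [0.5    0.1199 0.1266] tooly [-0.091  0.996  0.004] q6 -1.65 w 86.9
shift [ -12.9 -192.9  102.1] turn [ 3.7  0.7 -0.3] alt turn [-176.    0.    1.]
```

```bash
python3 -m inch '[[80,[-15,-50,25],[3,0,0]],[80,[0,-50,25],[0,0,0]],[80,[0,-50,25],[0,0,0]],[80,[0,-40,25],[0,0,0]],[80,[0,0,0],[0,0,0]]]' 30;python3 go.py 0.619 -0.063 0.14 0.027;  python3 - <<'E'
from h import *
p=imaging.camera_params('wrist');a=imaging.camera('wrist')
cv2.imwrite('pics/w8.png',a[:,:,::-1])
n='block_plane';d=P[n]
for t in imaging.tip_of('wrist',n+'_centre')[:2]: print(n,t['pixel'],t['confidence'],to_z(p,t['pixel'],d[3]/1000).round(4))
for k in imaging.cut_out('wrist',n+'_centre')[:2]:
        m=k['pixels'];ys,xs=np.nonzero(m);x=to_z(p,[xs.mean(),ys.mean()],.02)[0]
        print('  mask',k['box'],round(k['confidence'],2),m.sum(),[np.round(v,4) for v in yaw_fit(p,m,0,d,np.r_[x[:2],0.05])])
o=get_obs();print(proj(p,[o['position']*[1,1,0]+[0,0,.026]]))
E
```

```text
time: 17.02
position: [0.6137, -0.0594, 0.1415]
tool_rot: [-0.017, 0.702, 0.021, 0.711]
ft_force: [-0.1, 0.6, -0.4]
grip_width: 0.0801
t 17.02 pos [ 0.6137 -0.0594  0.1415] tooly [-0.053  0.999  0.006] q6 -1.91 w 80.1
shift [ 1.6 -3.9  5.1] turn [ 1.5  0.7 -0.3] alt turn [-179.    1.    1.]
block_plane [316.2, 230.0] 0.75 [[ 0.6201 -0.0601  0.026 ]]
[[321.96520618 218.64391143]]
```

View pics/w8.png

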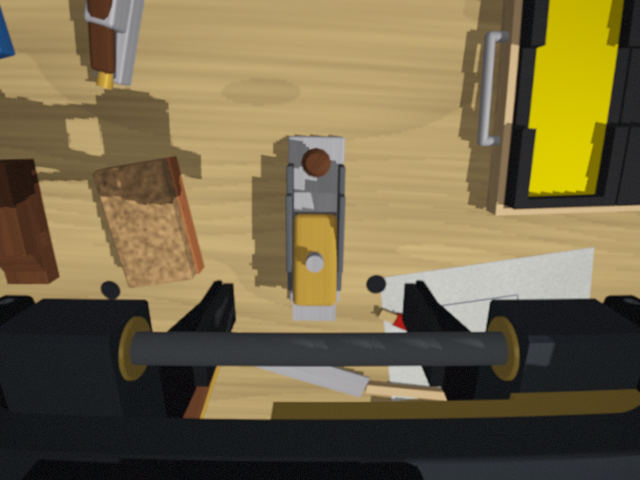

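```bash
python3 -m inch '[[80,[40,-2,6],[1.3,0,0]],[80,[45,0,0],[0,0,0]],[80,[30,0,0],[0,0,0]],[80,[0,0,0],[0,0,0]]]' 40;python3 go.py 0.62 -0.062 -0.012 0.03
```

```text
time: 17.68
position: [0.6147, -0.0476, 0.025]
tool_rot: [-0.012, 0.705, 0.019, 0.709]
ft_force: [-0.2, 0.4, 0.6]
grip_width: 0.0798
t 17.68 pos [ 0.6147 -0.0476  0.025 ] tooly [-0.043  0.999  0.01 ] q6 -1.89 w 79.8
shift [ 36.9 -15.    4.4] turn [ 0.7  0.4 -0.5] alt turn [-179.    1.    1.]
```

```bash
python3 -m inch '[[80,[0,-14,5],[0.7,0,0]],[80,[0,0,0],[0,0,0]]]' 40;python3 go.py 0.62 -0.062 -0.012 0.03
```

```text
time: 17.92
position: [0.622, -0.0609, 0.0275]
tool_rot: [-0.008, 0.703, 0.015, 0.711]
ft_force: [0.4, -0.3, 0.4]
grip_width: 0.08
t 17.93 pos [ 0.622  -0.0609  0.0275] tooly [-0.033  0.999  0.008] q6 -1.90 w 80.0
shift [39.5 -1.3 -2.5] turn [ 0.1  0.6 -0.5] alt turn [-180.    1.    1.]
```

```bash
python3 -m inch '[[80,[15,-1,-2],[0,0,0]],[80,[15,0,0],[0,0,-0.4]],[80,[8,0,0],[0,0,0]],[80,[0,0,0],[0,0,0]],[80,[0,0,0],[0,0,0]]]' 40;python3 go.py 0.62 -0.062 -0.012 0.03
```

```text
time: 18.55
position: [0.621, -0.0622, -0.0116]
tool_rot: [-0.011, 0.703, 0.011, 0.711]
ft_force: [0.3, -0.6, -0.2]
grip_width: 0.08
t 18.55 pos [ 0.621  -0.0622 -0.0116] tooly [-0.032  0.999  0.   ] q6 -1.89 w 80.0
shift [ 0.4  0.3 -1. ] turn [ 0.1  0.7 -0. ] alt turn [-180.    0.    1.]
```

```bash
python3 -m inch '[[35,[0,0,0],[0,0,0]],[35,[0,0,0],[0,0,0]],[35,[0,0,0],[0,0,0]],[35,[0,0,0],[0,0,0]],[35,[0,0,0],[0,0,0]],[35,[0,0,0],[0,0,0]],[35,[0,0,0],[0,0,0]],[35,[-8,0,0],[0,0,0]],[35,[0,0,0],[0,0,0]]]' 50;python3 go.py 0.493 0.1365 0.12 0.09
```

```text
time: 19.68
position: [0.6199, -0.0618, -0.0037]
tool_rot: [-0.011, 0.703, 0.012, 0.711]
ft_force: [1.0, -0.2, -5.6]
grip_width: 0.0477
t 19.68 pos [ 0.6199 -0.0618 -0.0037] tooly [-0.032  0.999  0.001] q6 -1.89 w 47.7
shift [-124.7  202.4 -119.3] turn [-3.3  0.6 -0.1] alt turn [177.  -0.  -1.]
```

```bash
python3 -m inch '[[35,[-30,0,0],[0,0,0]],[35,[-45,0,0],[0,0,0]],[35,[-40,20,-10],[0,0,0]],[35,[0,45,-30],[-1.5,0,0]],[35,[0,50,-30],[-1.5,0,0]],[35,[0,45,-30],[0,0,0]],[35,[0,35,-20],[0,0,0]],[35,[0,0,0],[0,0,0]],[35,[0,0,0],[0,0,0]]]' 50;python3 go.py 0.493 0.1365 0.06 0.09;python3 - <<'E'
from h import *
o=get_obs();p=imaging.camera_params('wrist');a=imaging.camera('wrist')
cv2.imwrite('pics/w9.png',a[:,:,::-1])
for t in imaging.tip_of('wrist','block_plane_centre')[:2]: print(t, R.from_quat(o['tool_rot']).inv().apply(to_z(p,t['pixel'],o['position'][2]+.0375)[0]-o['position'])*1000)
h=cv2.cvtColor(a,cv2.COLOR_RGB2HSV);m=cv2.inRange(h,(25,180,90),(35,255,255))
n,l,st,ce=cv2.connectedComponentsWithStats(m)
for i in range(1,n):
    if st[i,4]>250:
        ct=cv2.findContours((l==i).astype(np.uint8),0,2)[0][0].reshape(-1,2)
        r=cv2.minAreaRect((to_z(p,ct,.021)[:,:2]*1000).astype(np.float32));print(ce[i].round(),[np.round(v,1) for v in r])
E
```

```text
time: 20.8
position: [0.4795, 0.1297, 0.111]
tool_rot: [-0.028, 0.706, 0.03, 0.707]
ft_force: [0.7, 0.6, -4.9]
grip_width: 0.0476
t 20.80 pos [0.4795 0.1297 0.111 ] tooly [-0.083  0.997  0.003] q6 -1.62 w 47.6
shift [51.1  5.5 13.9] turn [-0.4  0.1 -0.2] alt turn [180.  -0.  -0.]
{'pixel': [319.2, 305.6], 'confidence': 0.76} [-37.50433906   0.33656532  -2.15487804]
[442. 225.] [array([480. , 226.7]), array([156.8,  41.2]), np.float64(5.0)]
[541. 238.] [array([476.7, 310.5]), array([43. , 92.3]), np.float64(81.6)]
[632. 261.] [array([482.4, 389.8]), array([76.7, 18.9]), np.float64(19.8)]
```

View pics/w9.png

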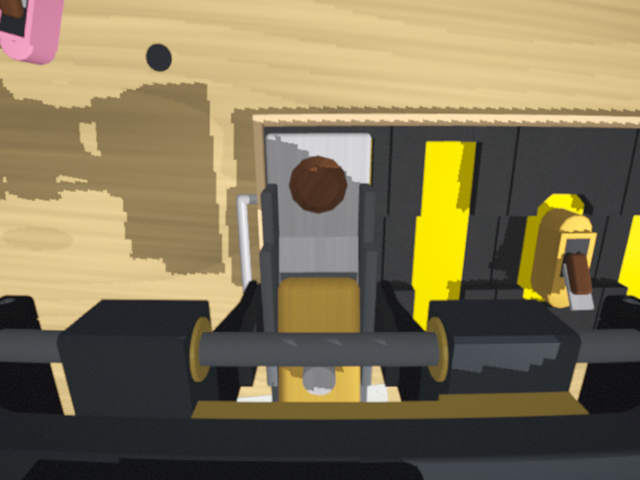

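```bash
python3 -m inch '[[35,[10,6,15],[0,0,0]],[35,[30,0,0],[0,0,0]],[35,[20,0,0],[0,0,0]],[35,[0,0,0],[0,0,0]],[35,[0,0,0],[0,0,0]]]' 50;python3 go.py 0.495 0.1365 0.0095 0.09
```

```text
time: 21.52
position: [0.5049, 0.1348, 0.0479]
tool_rot: [-0.025, 0.703, 0.028, 0.711]
ft_force: [-0.2, 0.6, -5.8]
grip_width: 0.0474
t 21.52 pos [0.5049 0.1348 0.0479] tooly [-0.075  0.997  0.003] q6 -1.61 w 47.4
shift [ 38.3   2.3 -10.2] turn [-0.8  0.7 -0.2] alt turn [179.  -0.  -1.]
```

```bash
python3 -m inch '[[35,[8,2,-9],[-0.7,0,0]],[35,[5,0,0],[0,0,0]],[35,[0,0,0],[0,0,0]],[35,[0,0,0],[0,0,0]]]' 50;python3 go.py 0.495 0.1365 0.0095 0.09; python3 - <<'E'
from h import *
a=imaging.camera('wrist');b=imaging.camera('side')
cv2.imwrite('pics/c10.png',np.vstack([cv2.resize(a[110:350,150:490],(500,353)),cv2.copyMakeBorder(cv2.resize(b[250:330,250:390],(394,225)),0,0,0,106,0)])[:,:,::-1])
E
```

```text
time: 22.02
position: [0.4968, 0.1364, 0.0355]
tool_rot: [-0.03, 0.701, 0.032, 0.712]
ft_force: [-0.5, 0.2, -5.7]
grip_width: 0.0478
t 22.02 pos [0.4968 0.1364 0.0355] tooly [-0.088  0.996  0.003] q6 -1.61 w 47.8
shift [26.   0.2 -2.1] turn [-0.1  0.8 -0.2] alt turn [180.  -0.  -1.]
```

View pics/c10.png

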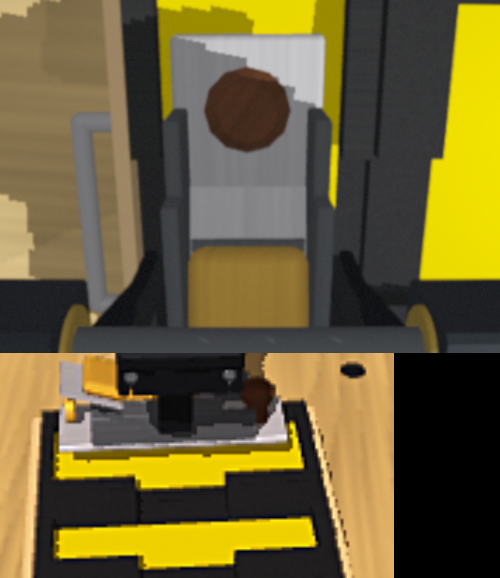

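```bash
python3 -m inch '[[35,[7,1.5,-2.5],[0,0.6,0]],[35,[7,0,0],[0,0,0]],[35,[4,0,0],[0,0,0]],[35,[3,0,0],[0,0,0]],[35,[0,0,0],[0,0,0]]]' 50;python3 go.py 0.4945 0.1375 0.0095 0.09
```

```text
time: 22.75
position: [0.4948, 0.1378, 0.0129]
tool_rot: [-0.03, 0.705, 0.032, 0.708]
ft_force: [-0.2, -0.6, -5.2]
grip_width: 0.0478
t 22.75 pos [0.4948 0.1378 0.0129] tooly [-0.088  0.996  0.003] q6 -1.61 w 47.8
shift [ 3.4 -0.3 -0.3] turn [-0.1  0.3 -0.2] alt turn [180.  -0.  -0.]
```

```bash
python3 -m inch '[[35,[2,0,0],[0,0,0]],[35,[1.5,0,0],[0,0,0]],[35,[1,0,0],[0,0,0]],[35,[0,0,0],[0,0,0]]]' 50;python3 go.py 0.4945 0.1375 0.0095 0.09
```

```text
time: 23.25
position: [0.495, 0.1378, 0.0107]
tool_rot: [-0.03, 0.704, 0.032, 0.709]
ft_force: [0.6, -0.3, -3.1]
grip_width: 0.0476
t 23.25 pos [0.495  0.1378 0.0107] tooly [-0.088  0.996  0.002] q6 -1.61 w 47.6
shift [ 1.2 -0.3 -0.6] turn [-0.1  0.4 -0.1] alt turn [180.  -0.  -1.]
```

```bash
python3 -m inch '[[35,[1,0,0],[0,0,0]],[72,[0,0,0],[0,0,0]],[72,[0,0,0],[0,0,0]],[72,[0,0,0],[0,0,0]],[72,[0,0,0],[0,0,0]],[72,[0,0,0],[0,0,0]],[72,[-30,0,0],[0,0,0]],[65,[-50,0,0],[0,0,0]],[65,[-50,0,0],[0,0,0]],[65,[0,-50,-10],[4,0,0]],[65,[0,-55,-10],[5,0,0]],[65,[0,0,0],[0,0,0]]]' 30;python3 go.py 0.434 -0.214 0.15 -0.24
```

```text
time: 24.75
position: [0.4831, 0.0293, 0.1443]
tool_rot: [0.026, 0.702, -0.024, 0.712]
ft_force: [-0.4, 0.6, 0.0]
grip_width: 0.0652
t 24.75 pos [0.4831 0.0293 0.1443] tooly [0.071 0.997 0.003] q6 -1.68 w 65.2
shift [  -6.8 -246.1  -31.7] turn [ 9.7  0.8 -0.2] alt turn [-170.    0.    1.]
```

```bash
python3 -m inch '[[65,[-5,-55,-5],[5,0,0]],[65,[0,-55,-5],[4.5,0,0]],[65,[0,-55,-10],[0,0,0]],[65,[0,-50,0],[0,0,0]],[65,[0,0,0],[0,0,0]],[65,[0,0,0],[0,0,0]]]' 30;python3 go.py 0.434 -0.214 0.15 -0.24;python3 - <<'E'
from h import *
c='top'
p=imaging.camera_params(c);imaging.camera(c)
for t in imaging.tip_of(c,'block_plane_centre')[:1]:print(c,t['confidence'],to_z(p,t['pixel'],.047).round(4))
for k in imaging.cut_out(c,'block_plane_centre')[:1]:
    m=k['pixels'];ys,xs=np.nonzero(m);x=to_z(p,[xs.mean(),ys.mean()],.043)[0];print(k['box'],x.round(3),[np.round(v,4) for v in yaw_fit(p,m,.021,P['block_plane'],np.r_[x[:2],0.05])])
p=imaging.camera_params('wrist');a=imaging.camera('wrist')
cv2.imwrite('pics/w11.png',a[:,:,::-1])
n='shoulder_plane';d=P[n]
for t in imaging.tip_of('wrist',n+'_centre')[:2]: print(n,t['pixel'],t['confidence'],to_z(p,t['pixel'],d[3]/1000).round(4))
for k in imaging.cut_out('wrist',n+'_centre')[:2]:
        m=k['pixels'];ys,xs=np.nonzero(m);x=to_z(p,[xs.mean(),ys.mean()],.02)[0]
        print('  mask',k['box'],round(k['confidence'],2),m.sum(),[np.round(v,4) for v in yaw_fit(p,m,0,d,np.r_[x[:2],-.24])])
E
```

```text
time: 25.5
position: [0.4275, -0.1796, 0.1478]
tool_rot: [0.085, 0.696, -0.081, 0.708]
ft_force: [0.6, 1.1, -0.7]
grip_width: 0.0649
t 25.50 pos [ 0.4275 -0.1796  0.1478] tooly [0.232 0.973 0.008] q6 -2.00 w 64.9
shift [ -2.3 -31.9  14.3] turn [ 0.3  0.9 -0.5] alt turn [-180.    1.    1.]
shoulder_plane [281.1, 235.1] 0.7 [[ 0.4339 -0.2133  0.025 ]]
  mask [279.2, 234.6, 30.7, 174.1] 0.72 4698 [array([ 0.4358, -0.2136, -0.232 ]), np.float64(0.8452)]
```

View pics/w11.png

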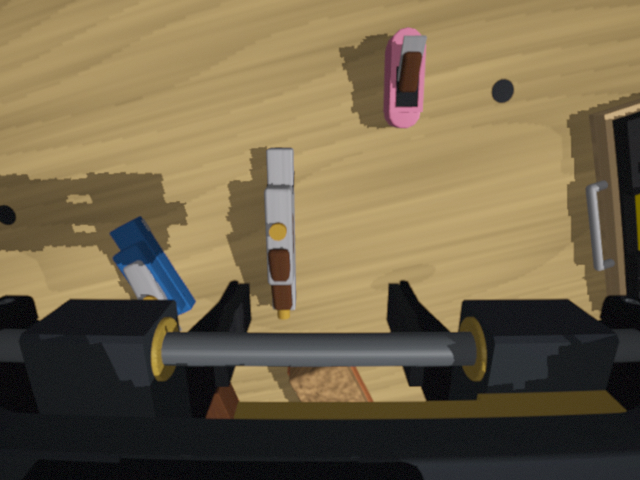

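```bash
python3 -m inch '[[60,[0,-32,10],[0,0.7,-0.4]],[60,[0,0,0],[0,0,0]],[60,[40,0,0],[0,0,0]],[60,[30,0,0],[0,0,0]],[60,[0,0,0],[0,0,0]],[60,[0,0,0],[0,0,0]]]' 50;python3 go.py 0.435 -0.2135 -0.012 -0.235
```

```text
time: 26.55
position: [0.4319, -0.2091, 0.078]
tool_rot: [0.08, 0.701, -0.08, 0.705]
ft_force: [0.5, 0.2, 0.0]
grip_width: 0.0598
t 26.55 pos [ 0.4319 -0.2091  0.078 ] tooly [0.225 0.974 0.001] q6 -2.03 w 59.8
shift [90.  -3.7  3.5] turn [ 0.5  0.3 -0.1] alt turn [-180.    0.    0.]
```

```bash
python3 -m inch '[[55,[0,-3.5,2],[0.5,0,0]],[55,[20,0,0],[0,0,0]],[55,[25,0,0],[0,0,0]],[55,[25,0,0],[0,0,0]],[55,[10,0,0],[0,0,0]],[55,[5,0,0],[0,0,0]],[55,[0,0,0],[0,0,0]]]' 50;python3 go.py 0.435 -0.2135 -0.012 -0.235
```

```text
time: 27.42
position: [0.4407, -0.2187, -0.0018]
tool_rot: [0.08, 0.695, -0.087, 0.71]
ft_force: [-0.1, 0.6, 0.9]
grip_width: 0.055
t 27.43 pos [ 0.4407 -0.2187 -0.0018] tooly [ 0.235  0.972 -0.007] q6 -2.03 w 55.0
shift [10.1  3.8 -7. ] turn [-0.1  1.3  0.4] alt turn [180.   1.  -2.]
```

```bash
python3 -m inch '[[55,[6,4,-6],[0,1,0.3]],[55,[4,0,0],[0,0,0]],[55,[0,0,0],[0,0,0]],[10,[0,0,0],[0,0,0]],[10,[0,0,0],[0,0,0]],[10,[0,0,0],[0,0,0]],[10,[0,0,0],[0,0,0]],[10,[0,0,0],[0,0,0]],[10,[0,0,0],[0,0,0]],[10,[0,0,0],[0,0,0]],[10,[0,0,0],[0,0,0]]]' 50;python3 go.py 0.435 -0.2135 -0.012 -0.235
```

```text
time: 28.8
position: [0.4367, -0.2142, -0.0109]
tool_rot: [0.082, 0.7, -0.085, 0.705]
ft_force: [-0.4, -1.2, 0.4]
grip_width: 0.0216
t 28.80 pos [ 0.4367 -0.2142 -0.0109] tooly [ 0.234  0.972 -0.003] q6 -2.02 w 21.6
shift [ 1.1  0.3 -1.8] turn [-0.1  0.4  0.2] alt turn [180.   0.  -1.]
```

```bash
python3 -m inch '[[10,[-15,0,0],[0,0,0]],[10,[-40,0,0],[0,0,0]],[10,[-50,0,0],[0,0,0]],[10,[-35,30,0],[-5,0,0]],[10,[0,55,0],[-5,0,0]],[10,[0,55,0],[-5,0,0]],[10,[0,55,0],[-4,0,0]],[10,[0,55,0],[0,0,0]],[10,[0,55,0],[0,0,0]],[10,[0,50,0],[0,0,0]],[10,[0,0,0],[0,0,0]]]' 50;python3 go.py 0.487 0.226 0.12 0.09
```

```text
time: 30.18
position: [0.4309, 0.151, 0.1368]
tool_rot: [-0.037, 0.705, 0.036, 0.707]
ft_force: [0.0, -0.2, -5.2]
grip_width: 0.0219
t 30.18 pos [0.4309 0.151  0.1368] tooly [-0.102  0.995 -0.001] q6 -1.58 w 21.9
shift [16.9 68.9 63.4] turn [0.7 0.2 0.1] alt turn [-179.   -0.    0.]
```

```bash
python3 -m inch '[[10,[0,30,30],[0.7,0,0]],[10,[10,30,30],[0,0,0]],[10,[0,0,0],[0,0,0]],[10,[0,0,0],[0,0,0]]]' 50;python3 go.py 0.487 0.226 0.03 0.09;python3 - <<'E'
from h import *
o=get_obs();p=imaging.camera_params('wrist');a=imaging.camera('wrist')
cv2.imwrite('pics/w12.png',a[:,:,::-1])
for t in imaging.tip_of('wrist','shoulder_plane_centre')[:2]: print(t, R.from_quat(o['tool_rot']).inv().apply(to_z(p,t['pixel'],o['position'][2]+.036)[0]-o['position'])*1000)
print(proj(p,[[.485,.2265,.021],[.485-.084,.2265-.0075,.021],[.485+.084,.2265+.0075,.021]]))
E
```

```text
time: 30.68
position: [0.4819, 0.2151, 0.1266]
tool_rot: [-0.033, 0.708, 0.03, 0.705]
ft_force: [-1.0, -0.0, -4.4]
grip_width: 0.0218
t 30.68 pos [0.4819 0.2151 0.1266] tooly [-0.09   0.996 -0.004] q6 -1.45 w 21.8
shift [96.5 10.8  6.4] turn [ 0.  -0.2  0.2] alt turn [-180.   -0.   -0.]
{'pixel': [320.4, 305.3], 'confidence': 0.84} [-35.99878758   0.89036393  -1.54194606]
[[332.27790556 232.76468317]
 [333.49918627 126.35268243]
 [331.14222217 323.86240795]]
```

View pics/w12.png

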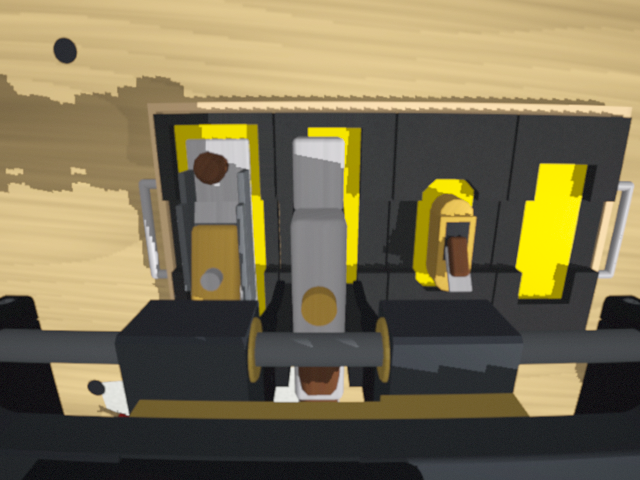

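```bash
python3 -m inch '[[10,[10,11,5],[0,0,0]],[10,[40,0,0],[0,0,0]],[10,[30,0,0],[0,0,0]],[10,[0,0,0],[0,0,0]],[10,[0,0,0],[0,0,0]]]' 50;python3 go.py 0.487 0.226 0.0105 0.09
```

```text
time: 31.4
position: [0.4879, 0.2263, 0.0455]
tool_rot: [-0.031, 0.706, 0.029, 0.707]
ft_force: [-0.1, -0.0, -4.6]
grip_width: 0.0221
t 31.40 pos [0.4879 0.2263 0.0455] tooly [-0.085  0.996 -0.002] q6 -1.43 w 22.1
shift [35.  -0.2 -0.9] turn [-0.3  0.1  0.1] alt turn [180.   0.  -0.]
```

```bash
python3 -m inch '[[10,[10,0,-1],[0,0,0]],[10,[8,0,0],[0,0,0]],[10,[0,0,0],[0,0,0]]]' 50;python3 go.py 0.487 0.226 0.0105 0.09; python3 - <<'E'
from h import *
a=imaging.camera('wrist');b=imaging.camera('side')
cv2.imwrite('pics/c13.png',np.vstack([cv2.resize(a[60:350,150:490],(500,426)),cv2.copyMakeBorder(cv2.resize(b[275:335,250:390],(394,169)),0,0,0,106,0)])[:,:,::-1])
E
```

```text
time: 31.78
position: [0.4886, 0.2267, 0.0287]
tool_rot: [-0.031, 0.704, 0.03, 0.709]
ft_force: [-0.3, 1.1, -5.6]
grip_width: 0.0212
t 31.77 pos [0.4886 0.2267 0.0287] tooly [-0.085  0.996 -0.002] q6 -1.42 w 21.2
shift [18.1 -0.6 -1.8] turn [-0.3  0.3  0.1] alt turn [180.   0.  -1.]
```

View pics/c13.png

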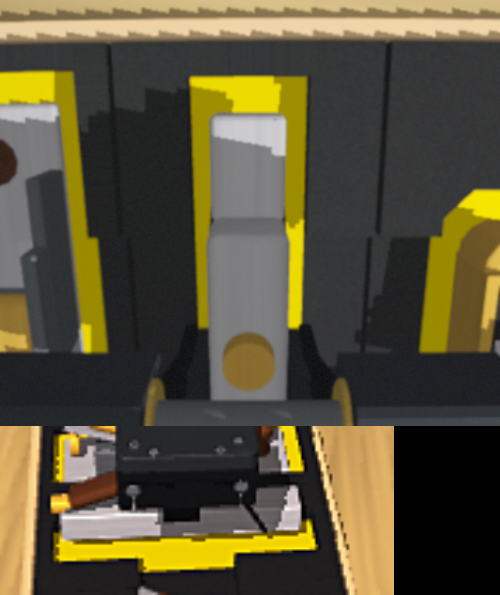

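```bash
python3 -m inch '[[10,[7,0,-1],[0,0,0]],[10,[5,0,0],[0,0,0]],[10,[3,0,0],[0,0,0]],[10,[1,0,0],[0,0,0]],[10,[0,0,0],[0,0,0]]]' 50;python3 go.py 0.487 0.226 0.0105 0.09
```

```text
time: 32.5
position: [0.4885, 0.2268, 0.0122]
tool_rot: [-0.031, 0.704, 0.03, 0.709]
ft_force: [0.0, 0.2, -5.1]
grip_width: 0.0218
t 32.50 pos [0.4885 0.2268 0.0122] tooly [-0.085  0.996 -0.002] q6 -1.42 w 21.8
shift [ 1.7 -0.7 -1.6] turn [-0.3  0.4  0.1] alt turn [180.   0.  -1.]
```

```bash
python3 -m inch '[[10,[1.5,0,0],[0,0,0]],[10,[1.5,0,0],[0,0,0]],[10,[0,0,0],[0,0,0]]]' 50;python3 go.py 0.487 0.226 0.0105 0.09
```

```text
time: 32.88
position: [0.4889, 0.2269, 0.0102]
tool_rot: [-0.031, 0.703, 0.03, 0.71]
ft_force: [0.4, 0.7, -5.4]
grip_width: 0.0216
t 32.88 pos [0.4889 0.2269 0.0102] tooly [-0.085  0.996 -0.001] q6 -1.42 w 21.6
shift [-0.3 -0.7 -2. ] turn [-0.3  0.5  0.1] alt turn [180.   0.  -1.]
```

```bash
python3 -m inch '[[10,[2,0,0],[0,0,0]],[10,[1,0,0],[0,0,0]],[10,[0,0,0],[0,0,0]]]' 50;python3 go.py 0.487 0.226 0.0105 0.09
```

```text
time: 33.25
position: [0.4891, 0.2269, 0.0102]
tool_rot: [-0.031, 0.703, 0.03, 0.71]
ft_force: [0.0, -0.3, -3.5]
grip_width: 0.0216
t 33.25 pos [0.4891 0.2269 0.0102] tooly [-0.085  0.996 -0.001] q6 -1.42 w 21.6
shift [-0.3 -0.8 -2.1] turn [-0.3  0.6  0.1] alt turn [180.   0.  -1.]
```

Contact: the z force dropped and z stopped going down. I'll release and head to the bullnose.

```bash
python3 -m inch '[[45,[0,0,0],[0,0,0]],[45,[0,0,0],[0,0,0]],[45,[0,0,0],[0,0,0]],[45,[0,0,0],[0,0,0]],[45,[0,0,0],[0,0,0]],[45,[-30,0,0],[0,0,0]],[60,[-50,0,0],[0,0,0]],[60,[-55,0,0],[0,0,0]],[60,[0,-55,0],[0,0,0]],[60,[0,-55,0],[0,0,0]],[60,[0,-60,0],[0,0,0]],[60,[0,-60,0],[0,0,0]]]' 30;python3 - <<'E'
from h import *
p=imaging.camera_params('top');imaging.camera('top')
for n in P:
  for t in imaging.tip_of('top',n+'_centre')[:2]:print(n,t['confidence'],to_z(p,t['pixel'],.021+P[n][3]/1000).round(4))
E
python3 go.py 0.443 -0.343 0.15 0.138
```

```text
time: 34.75
position: [0.5118, -0.0036, 0.151]
tool_rot: [-0.034, 0.699, 0.033, 0.713]
ft_force: [1.2, 0.4, 0.5]
grip_width: 0.0601
block_plane 0.86 [[0.4896 0.1385 0.047 ]]
shoulder_plane 0.67 [[0.4846 0.221  0.046 ]]
bullnose_plane 0.79 [[ 0.4357 -0.3416  0.043 ]]
finger_plane 0.91 [[0.4809 0.3161 0.043 ]]
t 35.00 pos [ 0.5112 -0.0017  0.1505] tooly [-0.094  0.996 -0.001] q6 -1.89 w 59.8
shift [  -0.9 -333.4  -99.9] turn [-2.5  1.   0.1] alt turn [177.   0.  -2.]
```

```bash
python3 -m inch '[[60,[0,-55,-15],[0,0,0]],[60,[0,-55,-15],[-2,0,0]],[60,[0,-55,-15],[0,0,0]],[60,[0,-55,-15],[0,0,0]],[60,[0,-55,-15],[0,0,0]],[60,[0,-30,-20],[0,0,0]],[60,[0,0,0],[0,0,0]],[60,[0,0,0],[0,0,0]]]' 30;python3 go.py 0.443 -0.343 0.15 0.138;python3 - <<'E'
from h import *
p=imaging.camera_params('wrist');a=imaging.camera('wrist')
cv2.imwrite('pics/w14.png',a[:,:,::-1])
n='bullnose_plane';d=P[n]
for t in imaging.tip_of('wrist',n+'_centre')[:2]: print(n,t['pixel'],t['confidence'],to_z(p,t['pixel'],d[3]/1000).round(4))
for k in imaging.cut_out('wrist',n+'_centre')[:2]:
        m=k['pixels'];ys,xs=np.nonzero(m);x=to_z(p,[xs.mean(),ys.mean()],.02)[0]
        print('  mask',k['box'],round(k['confidence'],2),m.sum(),[np.round(v,4) for v in yaw_fit(p,m,0,d,np.r_[x[:2],.14])])
E
```

```text
time: 36.0
position: [0.4585, -0.3077, 0.1478]
tool_rot: [-0.054, 0.699, 0.057, 0.711]
ft_force: [-0.1, 0.4, -0.5]
grip_width: 0.0603
t 36.00 pos [ 0.4585 -0.3077  0.1478] tooly [-0.157  0.988  0.004] q6 -2.54 w 60.3
shift [ -2.7 -32.4 -20.8] turn [ 1.1  1.  -0.2] alt turn [-179.    0.    2.]
bullnose_plane [280.6, 195.8] 0.6 [[ 0.4433 -0.3421  0.022 ]]
  mask [280.9, 200.1, 43.4, 132.0] 0.89 4520 [array([ 0.4427, -0.3411,  0.1812]), np.float64(0.8764)]
```

View pics/w14.png

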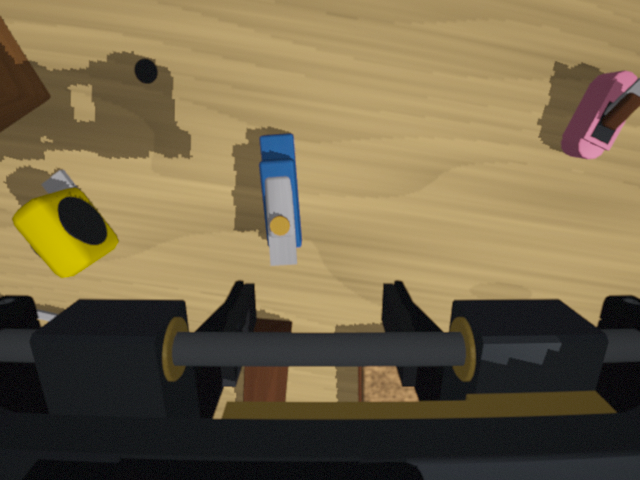

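```bash
python3 -m inch '[[58,[0,-32,-21],[-0.8,0.7,0]],[58,[0,0,0],[0,0,0]],[58,[40,0,0],[0,0,0]],[58,[30,0,0],[0,0,0]],[58,[0,0,0],[0,0,0]],[58,[0,0,0],[0,0,0]]]' 50;python3 go.py 0.444 -0.342 -0.013 0.172
```

```text
time: 36.9
position: [0.4473, -0.3358, 0.0782]
tool_rot: [-0.063, 0.701, 0.065, 0.707]
ft_force: [-0.1, 0.1, 0.6]
grip_width: 0.0579
t 36.90 pos [ 0.4473 -0.3358  0.0782] tooly [-0.181  0.984  0.003] q6 -2.61 w 57.9
shift [91.2 -5.7 -5.1] turn [ 0.6  0.5 -0.2] alt turn [-179.    0.    1.]
```

```bash
python3 -m inch '[[58,[0,-5.5,-5],[0.6,0.4,0]],[58,[20,0,0],[0,0,0]],[58,[25,0,0],[0,0,0]],[58,[25,0,0],[0,0,0]],[58,[8,0,0],[0,0,0]],[58,[0,0,0],[0,0,0]]]' 50;python3 go.py 0.444 -0.342 -0.013 0.172
```

```text
time: 37.65
position: [0.4481, -0.3487, 0.0061]
tool_rot: [-0.064, 0.701, 0.056, 0.708]
ft_force: [-0.1, 0.5, -0.0]
grip_width: 0.0579
t 37.65 pos [ 0.4481 -0.3487  0.0061] tooly [-0.169  0.986 -0.012] q6 -2.60 w 57.9
shift [19.   7.6 -3. ] turn [-0.1  0.5  0.7] alt turn [180.   1.  -1.]
```

```bash
python3 -m inch '[[58,[6,7.5,-3],[0,0.3,0.6]],[58,[7,0,0],[0,0,0]],[58,[5,0,0],[0,0,0]],[58,[0,0,0],[0,0,0]],[15,[0,0,0],[0,0,0]],[15,[0,0,0],[0,0,0]],[15,[0,0,0],[0,0,0]],[15,[0,0,0],[0,0,0]],[15,[0,0,0],[0,0,0]],[15,[0,0,0],[0,0,0]],[15,[0,0,0],[0,0,0]]]' 50;python3 go.py 0.444 -0.342 -0.013 0.172
```

```text
time: 39.02
position: [0.4449, -0.3428, -0.0105]
tool_rot: [-0.061, 0.702, 0.058, 0.707]
ft_force: [-0.1, -0.5, -0.1]
grip_width: 0.0273
t 39.02 pos [ 0.4449 -0.3428 -0.0105] tooly [-0.168  0.986 -0.005] q6 -2.60 w 27.3
shift [ 2.5  1.  -0.8] turn [-0.2  0.3  0.3] alt turn [180.   0.  -1.]
```

```bash
python3 -m inch '[[15,[-15,0,0],[0,0,0]],[15,[-40,0,0],[0,0,0]],[15,[-50,0,0],[0,0,0]],[15,[-40,30,0],[2,0,0]],[15,[0,55,10],[2,0,0]],[15,[0,55,10],[0,0,0]],[15,[0,55,10],[0,0,0]],[15,[0,55,10],[0,0,0]],[15,[0,55,10],[0,0,0]],[15,[0,55,10],[0,0,0]],[15,[0,55,0],[0,0,0]],[15,[0,50,0],[0,0,0]]]' 50;python3 go.py 0.469 0.4055 0.13 0.09
```

```text
time: 40.52
position: [0.456, 0.1356, 0.1435]
tool_rot: [-0.034, 0.701, 0.029, 0.711]
ft_force: [0.0, -0.6, -3.9]
grip_width: 0.0275
t 40.52 pos [0.456  0.1356 0.1435] tooly [-0.089  0.996 -0.008] q6 -1.59 w 27.5
shift [ 11.8 267.8  36.8] turn [-0.1  0.8  0.5] alt turn [180.   1.  -1.]
```

```bash
python3 -m inch '[[15,[0,50,8],[0,0,0]],[15,[0,50,8],[0,0,0]],[15,[0,50,8],[0,0,0]],[15,[0,50,8],[0,0,0]],[15,[5,40,5],[0,0,0]],[15,[0,0,0],[0,0,0]],[15,[0,0,0],[0,0,0]]]' 50;python3 go.py 0.469 0.4055 0.04 0.09;python3 - <<'E'
from h import *
o=get_obs();p=imaging.camera_params('wrist');a=imaging.camera('wrist')
for t in imaging.tip_of('wrist','bullnose_plane_centre')[:2]: print(t, R.from_quat(o['tool_rot']).inv().apply(to_z(p,t['pixel'],o['position'][2]+.0325)[0]-o['position'])*1000)
h=cv2.cvtColor(a,cv2.COLOR_RGB2HSV);m=cv2.inRange(h,(25,180,90),(35,255,255))
n,l,st,ce=cv2.connectedComponentsWithStats(m)
for i in range(1,n):
    if st[i,4]>250:
        ct=cv2.findContours((l==i).astype(np.uint8),0,2)[0][0].reshape(-1,2)
        r=cv2.minAreaRect((to_z(p,ct,.021)[:,:2]*1000).astype(np.float32));print(ce[i].round(),[np.round(v,1) for v in r])
E
```

```text
time: 41.4
position: [0.4655, 0.3882, 0.1394]
tool_rot: [-0.038, 0.702, 0.031, 0.711]
ft_force: [0.1, -0.3, -4.5]
grip_width: 0.0279
t 41.40 pos [0.4655 0.3882 0.1394] tooly [-0.097  0.995 -0.01 ] q6 -1.14 w 27.9
shift [99.3 17.9  3.9] turn [0.4 0.7 0.6] alt turn [-180.   -1.    1.]
{'pixel': [316.7, 303.0], 'confidence': 0.98} [-32.50818409  -0.79573951  -0.95522288]
[ 22. 131.] [array([411.7, 135.2]), array([12. , 40.1]), np.float64(1.9)]
[138. 191.] [array([477.4, 230.6]), array([155.8,  35.9]), np.float64(10.8)]
[350. 204.] [array([465.7, 406.3]), array([109.6,  46.9]), np.float64(5.6)]
[240. 212.] [array([478.1, 316.8]), array([91.2, 45. ]), np.float64(5.1)]
[ 66. 226.] [array([491.1, 166.4]), array([67.8,  9.8]), np.float64(5.3)]
```

```bash
python3 -m inch '[[15,[10,18,3],[0.4,0.5,0.6]],[15,[40,0,0],[0,0,0]],[15,[35,0,0],[0,0,0]],[15,[0,0,0],[0,0,0]],[15,[0,0,0],[0,0,0]]]' 50;python3 go.py 0.4695 0.406 0.0105 0.09
```

```text
time: 42.12
position: [0.4714, 0.4076, 0.0532]
tool_rot: [-0.026, 0.704, 0.031, 0.709]
ft_force: [-0.3, 0.8, -4.7]
grip_width: 0.0277
t 42.12 pos [0.4714 0.4076 0.0532] tooly [-0.081  0.997  0.006] q6 -1.12 w 27.7
shift [42.7 -1.7 -2.4] turn [-0.5  0.4 -0.3] alt turn [179.  -1.  -1.]
```

```bash
python3 -m inch '[[15,[12,-1.5,-2],[-0.4,0.3,-0.3]],[15,[10,0,0],[0,0,0]],[15,[0,0,0],[0,0,0]],[15,[0,0,0],[0,0,0]]]' 50;python3 go.py 0.4695 0.406 0.0105 0.09; python3 - <<'E'
from h import *
a=imaging.camera('wrist');b=imaging.camera('side')
cv2.imwrite('pics/c15.png',np.vstack([cv2.resize(a[60:350,150:490],(500,426)),cv2.copyMakeBorder(cv2.resize(b[360:430,250:390],(394,197)),0,0,0,106,0)])[:590,:,::-1])
E
```

```text
time: 42.62
position: [0.4717, 0.4072, 0.0328]
tool_rot: [-0.03, 0.704, 0.032, 0.709]
ft_force: [0.6, 0.1, -3.2]
grip_width: 0.0277
t 42.62 pos [0.4717 0.4072 0.0328] tooly [-0.088  0.996  0.003] q6 -1.13 w 27.7
shift [22.3 -1.  -2.4] turn [-0.1  0.4 -0.2] alt turn [180.  -0.  -1.]
```

The picture limit is reached. The numbers agree (recess y 0.406, plane centred in the jaws), so I'll lower it.

```bash
python3 -m inch '[[15,[8,-0.5,-2],[0,0,0]],[15,[7,0,0],[0,0,0]],[15,[4,0,0],[0,0,0]],[15,[1.5,0,0],[0,0,0]],[15,[0,0,0],[0,0,0]]]' 50;python3 go.py 0.4695 0.406 0.0105 0.09
```

```text
time: 43.35
position: [0.4696, 0.4065, 0.0109]
tool_rot: [-0.03, 0.704, 0.032, 0.709]
ft_force: [-0.0, 0.3, -3.1]
grip_width: 0.0276
t 43.35 pos [0.4696 0.4065 0.0109] tooly [-0.088  0.996  0.003] q6 -1.13 w 27.6
shift [ 0.4 -0.5 -0.2] turn [-0.1  0.4 -0.2] alt turn [180.  -0.  -1.]
```

```bash
python3 -m inch '[[15,[1.5,0,0],[0,0,0]],[15,[1.5,0,0],[0,0,0]],[15,[1,0,0],[0,0,0]],[15,[0,0,0],[0,0,0]]]' 50;python3 go.py 0.4695 0.406 0.0105 0.09
```

```text
time: 43.85
position: [0.4699, 0.4067, 0.0107]
tool_rot: [-0.03, 0.704, 0.033, 0.709]
ft_force: [0.5, -0.4, -4.5]
grip_width: 0.0278
t 43.85 pos [0.4699 0.4067 0.0107] tooly [-0.089  0.996  0.003] q6 -1.13 w 27.8
shift [ 0.2 -0.7 -0.5] turn [-0.1  0.5 -0.2] alt turn [180.  -0.  -1.]
```

```bash
python3 -m inch '[[15,[2.5,0,0],[0,0,0]],[15,[2,0,0],[0,0,0]],[15,[0,0,0],[0,0,0]]]' 50;python3 go.py 0.4695 0.406 0.0105 0.09
```

```text
time: 44.22
position: [0.4703, 0.407, 0.0109]
tool_rot: [-0.03, 0.703, 0.033, 0.71]
ft_force: [0.1, 0.3, -4.5]
grip_width: 0.0278
t 44.23 pos [0.4703 0.407  0.0109] tooly [-0.09   0.996  0.003] q6 -1.13 w 27.8
shift [ 0.3 -0.9 -0.9] turn [-0.   0.5 -0.2] alt turn [180.  -0.  -1.]
```

```bash
python3 -m inch '[[48,[0,0,0],[0,0,0]],[48,[0,0,0],[0,0,0]],[48,[0,0,0],[0,0,0]],[48,[0,0,0],[0,0,0]],[48,[0,0,0],[0,0,0]],[48,[-25,0,0],[0,0,0]],[48,[-50,0,0],[0,0,0]],[48,[-50,0,0],[0,0,0]],[48,[-50,0,0],[0,0,0]],[48,[0,0,-40],[0,0,0]],[48,[0,0,0],[0,0,0]],[48,[0,0,0],[0,0,0]]]' 30; python3 - <<'E'
from h import *
for c in('top','side','wrist'):
  p=imaging.camera_params(c);a=imaging.camera(c)
  for n in P:
    for t in imaging.tip_of(c,n+'_centre')[:1]:print(c,n,t['confidence'],to_z(p,t['pixel'],.021+P[n][3]/1000).round(4))
    if c=='top':
      for k in imaging.cut_out(c,n+'_centre')[:1]:
        m=k['pixels'];ys,xs=np.nonzero(m);x=to_z(p,[xs.mean(),ys.mean()],.043)[0];print('  ',[np.round(v,4) for v in yaw_fit(p,m,.021,P[n],np.r_[x[:2],0.09])])
  if c=='top':
    for n in('sanding_block','offcut'):
      for t in imaging.tip_of('top',n+'_centre')[:1]: print(n,to_z(p,t['pixel'],.017).round(3))
  h=cv2.cvtColor(a,cv2.COLOR_RGB2HSV);m=cv2.inRange(h,(25,180,90),(35,255,255));n,l,st,ce=cv2.connectedComponentsWithStats(m)
E
python3 go.py .47 .4 .15 .09
```

```text
time: 45.72
position: [0.4303, 0.4036, 0.1907]
tool_rot: [-0.029, 0.702, 0.034, 0.711]
ft_force: [0.4, 0.1, -0.2]
grip_width: 0.0482
top block_plane 0.57 [[0.4962 0.1401 0.047 ]]
   [array([0.4926, 0.1347, 0.1043]), np.float64(0.8757)]
top shoulder_plane 0.74 [[0.4793 0.3164 0.046 ]]
   [array([0.4871, 0.2231, 0.0895]), np.float64(0.8424)]
top bullnose_plane 0.63 [[0.4662 0.4012 0.043 ]]
   [array([0.4671, 0.4011, 0.199 ]), np.float64(0.6114)]
top finger_plane 0.9 [[0.4805 0.3149 0.043 ]]
   [array([0.4761, 0.3114, 0.2022]), np.float64(0.7746)]
sanding_block [[ 0.624 -0.207  0.017]]
offcut [[ 0.634 -0.34   0.017]]
side block_plane 0.94 [[0.4975 0.1361 0.047 ]]
side shoulder_plane 0.79 [[0.4903 0.2184 0.046 ]]
side bullnose_plane 0.75 [[0.4717 0.405  0.043 ]]
side finger_plane 0.91 [[0.4827 0.3138 0.043 ]]
wrist block_plane 0.76 [[0.4909 0.1388 0.047 ]]
wrist shoulder_plane 0.57 [[0.4848 0.2278 0.046 ]]
wrist bullnose_plane 0.67 [[0.4686 0.4068 0.043 ]]
wrist finger_plane 0.66 [[0.4826 0.3178 0.043 ]]
t 46.77 pos [0.4295 0.4033 0.1902] tooly [-0.088  0.996  0.005] q6 -1.09 w 48.3
shift [40.6 -7.1 39.6] turn [-0.1  0.7 -0.3] alt turn [180.  -0.  -1.]
```

```bash
python3 -c "
from rig import robot
print(robot.hand_in())"
```

```text
the job is handed in; nothing more can be done
None
```

All four planes are back in their own recesses and the job is handed in, at about 47 s of the 112 s. I lowered each one and released it at its floor height. `hand_in` gives no verdict, so success rests on the checks below.

**Last checks**
- **Position:** the side and wrist cameras put every plane centre within about 7 mm of its recess centre; the limit is 14 mm. The top camera agrees, apart from one reading covered below.
- **Depth:** the release heights matched the grasp height plus the 21 mm floor to within about 1 mm.
- **Gripper:** it is about 0.19 m above the bench and touches nothing.
- **Other items:** the cork block and the offcut read within 4–7 mm of their first readings. I did not touch either of them, nor the pink look-alike.

**What went wrong or disagreed**
- **Failed grasps:** the first two tries on the finger plane closed above it. The real fingertips sit about 29 mm behind the reported TCP, so I corrected for that. The plane was not disturbed.
- **Odd top-camera reading:** its point finder once put the shoulder plane at the finger recess. The outline fit from the same camera and the other two cameras put it in its own recess, so I took that reading as false.
- **Loose angle readings:** the top-camera fits were about 0.11 rad off the recess for the bullnose and finger planes. These were poor fits, and the limit is 0.35 rad.
- **Bullnose contact:** the force never clearly showed it touching the floor. I released it because its height matched.
- **Picture limit:** the 16 pictures ran out before the final placement. I did not look at the bullnose or the finished tray; those checks are numbers only.

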